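# Clear the wrench off the balancing machine's console and switch it on with the key

### The arm

A 7-joint arm with a two-finger parallel gripper is mounted at the origin on the work surface. World frame = base frame: x ahead of the robot, y to its left, z up, the work surface at z = 0. Lengths are in mm, angles in degrees, forces in N, time in s.
With the tool pointing down it reaches from about 425 to 925 mm from the base axis. Payload 6.8 kg.
Tool frame: the origin (TCP) lies on the centre line of the jaws, within the pads' length; the fingertips stand 11 mm ahead of it and the grasp point (between the pads) lies 8 mm behind it; z points along the fingers, y is the line along which they close (so a half turn about z gives the same grasp; the last joint's range is limited). The gripper opens to 88 mm and grips with 3 to 60 N. Pads are 20 mm wide; open, the fingers measure 115 mm over their backs; the gripper's body (75 mm by 178 mm) begins 61 mm behind the grasp point.
Start: joints at [65.025, 27.33, 1.283, 89.118, -0.659, 63.558, -4.761], TCP at [217.334, -639.073, 203.564] pointing down, gripper open.
Joint ranges: [-169.35, 169.35], [-19.33, 120.38], [-80.79, 83.38], [13.8, 139.57], [-78.32, 258.32], [9.67, 109.79], [-169.56, 169.56]. Speed limits (degrees/s): [136.94, 136.94, 180, 180, 180, 180, 180].

### API

Orientations are given as [roll, pitch, yaw] about the fixed x, y, z axes, in that order (R = Rz(yaw) Ry(pitch) Rx(roll)).
In Python, from station import * gives the robot as it stands.
- The arm moves only by the tool carry_out, never from a script. Its argument "series" is a list that holds one entry, the list of rows, each a list of 6 numbers: the shift along the tool's x, y, z in m, then the turn, a rotation vector about the tool's x, y, z in rad. A call has exactly 5 rows; each row is the pose to reach, as a shift and turn from the pose commanded when the call began, along the tool's axes at that moment; what a row does not reach only later rows make up. A row lasts 1/10 s, in which the tool goes at most 50 mm and 8.59 degrees, less where a joint would pass 70% of its speed; a pose out of reach is approached as far as the arm can. A call with a gripper value outside its range is refused whole. "grip" is the closure, from -1 (fully open) to 1 (shut), set as the call begins (left out, the last holds). The fingers move at their own pace and stop on an object; "force" is the grip in N (left out, the last holds). Time passes only in rows, so rows that repeat a pose let the fingers close, or fill a call up. It gives the time, the measured TCP pose, the force, the opening and the grip force at its end, in the units of the state.
- observe(): the state, without advancing time (a new reading comes with each control period).
- grab_frame(name): name is "side" or "top"; returns the picture (400x640x3 uint8, red, green, blue); there is no depth.
- get_calibration(name): a dict with "intrinsics" (3x3 intrinsics, pixels), "distortion" ([k1, k2, p1, p2, k3] as OpenCV has them; the pictures are not rectified), "xyz" and "rotation" of the camera in the world. Camera axes: x right, y up, looking along -z (the intrinsics and any distortion apply to the point x, -y, -z); pixel columns grow to the right and rows downward; lengths in mm; the calibration is good to about 2 mm. A picture is of the moment at which its call begins. get_calibration takes no time and is no camera call.
- hand_in(): hands the job in; it is judged then, once.
The state is a dict: "clock": time; "joint_positions": joint angles; "joint_vel": joint speeds; "effort": joint torques, N m; "ee_pos": TCP position; "eef_rot": TCP orientation; "contact_force": force on the tool from outside, world axes, zero at the start; "torque": the same for the moment, N m; "finger_gap": finger opening in mm; "grasp_force": force on a finger pad.
Only numpy, scipy, OpenCV 4.12 (cv2) and the standard library are available. Lean on these libraries where they do the work, as an engineer would, in place of code of your own. Each camera call takes 0.05 s, during which the arm holds its last target. There are 200 camera calls.

### The job

Switch on the turbocharger balancing machine at its control console. Somebody left a combination wrench lying across the console, over the key switch: lay it flat on the floor of the tool tray, without dropping it, beside the smaller wrench that is there. Then take the key out of the wooden bit block, push it fully home in the key switch, turn it clockwise right round to its stop (on) and leave it there; leave all the other things where they are.

Things in the scene. Friction and masses are not known exactly. Their poses are not given: they have to be found in the camera images.
- wrench: steel combination wrench lying across the console on the rims of key switch and lamp (underside 12 mm above the panel), over the keyhole. 200 long; shank 15 wide, 8 thick; ring head 27 across at -x, jaw head 36 wide at +x, heads 10 thick; 0.1 to 0.23 kg. Origin: mid-length, underside; x along it, z up. About its middle 61 mm of shank is free beneath, so fingers fit 8 mm below it
- wrench_ring_end (a point): point on the wrench's underside at its ring head, 90 mm from its middle along -x
- wrench_jaw_end (a point): point on the wrench's underside at its jaw head, 90 mm from its middle along +x
- tray: black open tool tray fixed to the bench left or right of the console, 300 (x) x 160 (y) x 22 mm high, walls and floor 4 thick; origin at the centre of its underside, so its floor is at z 4 mm. The smaller wrench lies along its -y side (beyond y -25 mm), the +y side is free
- console: grey control console fixed to the bench, 150 (x) x 250 (y) x 100 high, level panel; origin: centre of underside, front to -x. On the panel (x, y in mm): key switch at (-20, 60), clear lamp 32 across, 12 high at (-20, -35), flush buttons 28 across, 7 high at (48, 60) and (48, -35), emergency-stop mushroom 38 across, 32 high at (45, -95)
- keyhole (a point): centre of the keyhole's mouth on the face of the turning barrel, 109 mm above the bench; axes as the console's. A fixed rim round it, 18 mm inside and 36 mm outside diameter, stands 3 mm above the mouth (12 above the panel). The slot is 11 x 6 mm, 17 deep, its long side along the console's x when off
- switch (a joint): key switch barrel: 0 = off, grows clockwise seen from above, to its stop at 1.05 rad (60 deg) = on; stays where it is left; turning takes about 0.03 N m. The key has about 0.23 rad of play in the slot, so the key must be turned that much further than the barrel
- key: the key, standing blade down in the bit block. Steel blade 9 (x) x 4 (y) mm, lowest 3 mm narrowed to 6 x 2.5, reaching 22 below a black bow 30 (x) wide x 8 (y) thick x 30 high; 52 high in all, 30 g, same either way round. Origin: blade tip, z up. Fully home its tip is 17 mm below the keyhole's mouth, the bow 2 above the rim
- keyblock: wooden bit block fixed to the bench on the side of the console where the tray is not, 120 (x) x 60 (y) x 35 mm high; origin: centre of underside. The key stands in a slot 11 x 6, 18 deep, at its centre (bow's lower edge 4 above the block), long side along x; bits up to 26 mm high stand 36 mm and more from the key along x
- small_wrench: a bystander: smaller combination wrench, 150 long, lying flat along one side of the tray, 45 mm off the tray's middle line; origin at its middle, underside (mm)
- oil_tin: a bystander: small tin with a blue label behind the console, 54 across, 100 high; origin at the centre of its foot (mm)
- grease_jar: a bystander: low white jar with black lid, 60 across, 60 high; origin at the centre of its foot (mm)
- compressor_wheel: a bystander: small bladed aluminium wheel, 56 across, 31 high, beside the bit block; origin at the centre of its foot (mm)
- socket: a bystander: steel wrench socket standing on end, 24 across, 36 high, beside the bit block; origin at the centre of its foot (mm)
- screwdriver: a bystander: screwdriver lying on the bench behind and right of the console, 200 long, handle towards its -x; origin under its length (mm)
- pliers: a bystander: snap-ring pliers with black grips lying flat on the bench in front of the console, 170 long, 12 thick; origin at the pivot, underside (mm)
Mind the look-alikes: they are no part of the job. Leave any blue look-alike of the wrench alone.

How it is judged (in metres and radians):
On the way, in this order (a step that is already met when the one before it is completed fails the run):
1. the wrench lies flat in the tool tray, released (z of each of wrench_ring_end, wrench_jaw_end in the frame of tray below 0.01 m and x of wrench_ring_end in the frame of tray between -0.146 and 0.146 m and y of wrench_ring_end in the frame of tray between -0.078 and 0.078 m and x of wrench_jaw_end in the frame of tray between -0.146 and 0.146 m and y of wrench_jaw_end in the frame of tray between -0.078 and 0.078 m and z of wrench in the frame of tray above -0.002 m and contact force between the fingers and wrench below 0.05 N and linear speed of wrench below 0.03 m/s), for 0.2 s.
2. the key is fully home in the key switch, still off (z of key in the frame of keyhole below -0.013 m and horizontal distance between key and keyhole below 0.005 m and angle between key's own z axis and vertical below 0.26 rad and value of joint switch below 0.5 rad), for 0.1 s.
3. the key switch is turned to on with the key in it (z of key in the frame of keyhole below -0.013 m and horizontal distance between key and keyhole below 0.005 m and angle between key's own z axis and vertical below 0.26 rad and value of joint switch above 0.95 rad), for 0.2 s.
At the end, for the whole second after the job is handed in: Wrench released, at rest, flat in the tray (both ends inside, under 6 mm above its floor); key at rest in the switch, tip within 5 mm of its axis and over 13 mm below the keyhole's mouth, within 15 deg of upright; switch turned to 0.95 rad or more (all of step 1 and all of step 3 and linear speed of key below 0.03 m/s); the robot touches nothing.
It fails at once if the wrench is dropped (falls freely at more than 0.7 m/s, about 25 mm) (contact force between the fingers and wrench below 0.01 N and linear speed of wrench above 0.7 m/s).
It fails at once if a bystander is moved by more than 30 mm (distance of any of small_wrench, oil_tin, grease_jar, compressor_wheel, socket, screwdriver, pliers from where it was at the start of the episode above 0.03 m).
It also fails if it takes over 72 s, if anything falls off the work surface, if the arm or the gripper's body presses on something with over 40 N, if the wrist force passes 120 N, or if a joint passes its speed limit or range.

## Working session

There is one attempt and no reset: what is moved stays moved. The work goes in short steps, Python scripts to look and compute and a tool call to move; the robot and the scene stay as the last step left them, time stands still between calls to the robot, and variables do not carry over. Pictures are saved under pics/ and viewed, at most 10 in all, crops included, and the job is handed in when it is done.

Besides the shell and the picture viewer there is one more tool, called as name(argument=value, ...), one argument or row to a line, values as JSON. carry_out: Moves the arm, as the interface text tells. Its arguments: {"type":"object","properties":{"series":{"type":"array","items":{"type":"array","items":{"type":"array","items":{"type":"number"}}}},"grip":{"type":"number"},"force":{"type":"number"}},"required":["series"]}

```bash
mkdir -p pics; ls
python3 - <<'E'
from station import *
import cv2,json
for n in("side","top"):
    cv2.imwrite(f"pics/{n}0.png",cv2.cvtColor(grab_frame(n),cv2.COLOR_RGB2BGR)); print(n,get_calibration(n))
print(observe())
E
```

```text
pics
side {'intrinsics': array([[495.92039567,   0.        , 324.67899022],
       [  0.        , 495.92039567, 204.39983592],
       [  0.        ,   0.        ,   1.        ]]), 'distortion': array([-0.07362614,  0.        ,  0.        ,  0.        ,  0.        ]), 'xyz': array([-157.25537166,  907.69708325,  923.12853785]), 'rotation': array([  53.31896717,   -1.07497138, -143.95129943])}
top {'intrinsics': array([[363.23673469,   0.        , 315.80968475],
       [  0.        , 363.23673469, 202.45894273],
       [  0.        ,   0.        ,   1.        ]]), 'distortion': array([-0.08556731,  0.        ,  0.        ,  0.        ,  0.        ]), 'xyz': array([ 367.48923348,    7.63296722, 1044.7082393 ]), 'rotation': array([  7.73045034,  -1.02049624, -88.28751784])}
{'clock': 0.1, 'joint_positions': array([65.02335082, 27.37015066,  1.28106787, 89.16862741, -0.65947677,
       63.55867386, -4.76285949]), 'joint_vel': array([-0.02319173, -0.17950508,  0.02948763, -0.02974118, -0.03401702,
       -0.02307433,  0.02168061]), 'effort': array([ 4.39850017e-03, -5.84087634e+01,  1.53987754e+00, -2.73313504e+01,
       -5.42124070e-02,  1.30716051e-02,  7.09618553e-05]), 'ee_pos': array([ 217.14698353, -638.54313536,  202.71954015]), 'eef_rot': array([-1.79910125e+02,  6.37592787e-03,  1.87815057e+01]), 'contact_force': array([ 0.44383298,  0.25525983, -0.7279953 ]), 'torque': array([-0.01156033,  0.02490901,  0.00892825]), 'grasp_force': 0.0, 'finger_gap': 87.38586967126666}
```

View pics/side0.png

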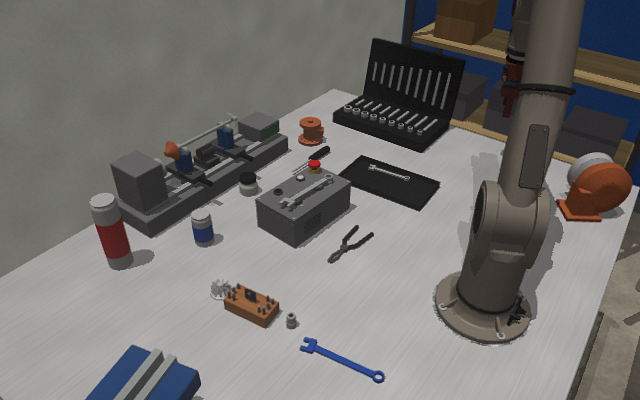

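View pics/top0.png

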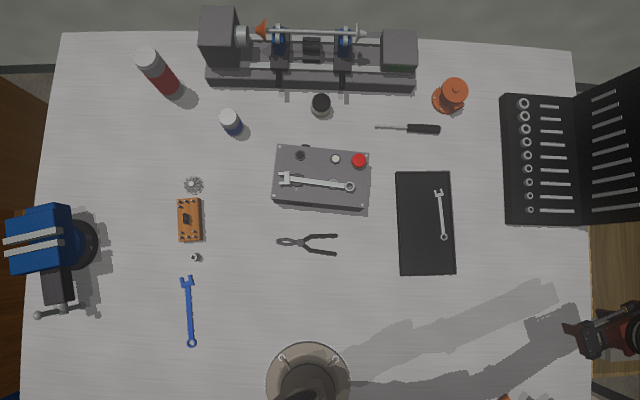

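The side view shows the console with its wrench at about (310,190), the key block at (250,303), and the tray at (388,183). In the top view the wrench runs from (283,179) to (350,187), the block is at (190,219), the tray is at (426,222), and the blue look-alike is at (189,310).

```bash
cat > h.py <<'E'
from station import *
import numpy as np, cv2
from scipy.spatial.transform import Rotation as R
C={n:get_calibration(n) for n in("side","top")}
def ray(n,uv):
    c=C[n];p=cv2.undistortPoints(np.array(uv,float).reshape(1,1,2),c["intrinsics"],c["distortion"]).ravel()
    d=R.from_euler("xyz",c["rotation"],degrees=True).apply([p[0],-p[1],-1]);return c["xyz"],d/np.linalg.norm(d)
def plane(n,uv,z):
    o,d=ray(n,uv);return o+d*(z-o[2])/d[2]
def tri(s,t):
    (a,d),(b,e)=ray("side",s),ray("top",t)
    k=np.linalg.lstsq(np.c_[d,-e],b-a,rcond=None)[0];p,q=a+d*k[0],b+e*k[1]
    return (p+q)/2,np.linalg.norm(p-q)
def proj(n,p):
    c=C[n];q=R.from_euler("xyz",c["rotation"],degrees=True).inv().apply(np.atleast_2d(p)-c["xyz"])*[1,-1,-1]
    return cv2.projectPoints(q,np.zeros(3),np.zeros(3),c["intrinsics"],c["distortion"])[0].reshape(-1,2)
def crop(n,x,y,w,h,s,name,im=None):
    im=grab_frame(n) if im is None else im
    cv2.imwrite(name,cv2.cvtColor(cv2.resize(im[y:y+h,x:x+w],None,fx=s,fy=s,interpolation=cv2.INTER_CUBIC),cv2.COLOR_RGB2BGR))
E
python3 - <<'E'
from h import *
f={n:cv2.cvtColor(cv2.imread(f"pics/{n}0.png"),cv2.COLOR_BGR2RGB) for n in C}
A=[cv2.resize(f["top"][y:y+h,x:x+w],(400,300),interpolation=cv2.INTER_CUBIC) for x,y,w,h in((265,140,110,82.5),(170,175,60,45)) for y,h in [(int(y),int(h))]]
crop("top",265,138,200,145,4,"pics/t1.png",f["top"])
crop("side",200,145,200,145,4,"pics/s1.png",f["side"])
a=cv2.resize(f["top"][190:250,165:215],(400,480),interpolation=cv2.INTER_CUBIC);b=cv2.resize(f["side"][275:335,210:260+0],(400,480),interpolation=cv2.INTER_CUBIC)
crop("top",0,0,800,480,1,"pics/k1.png",np.hstack([a,b]))
E
```

```text
(no output)
```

View pics/t1.png

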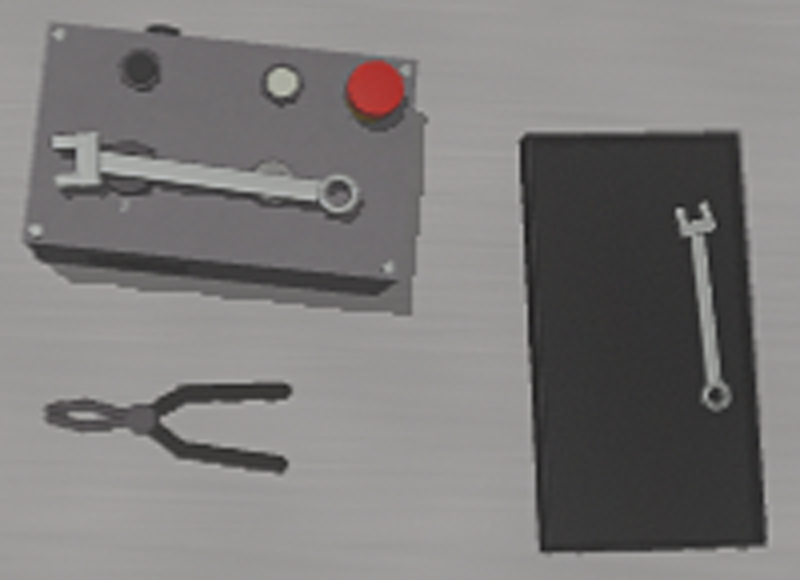

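View pics/s1.png

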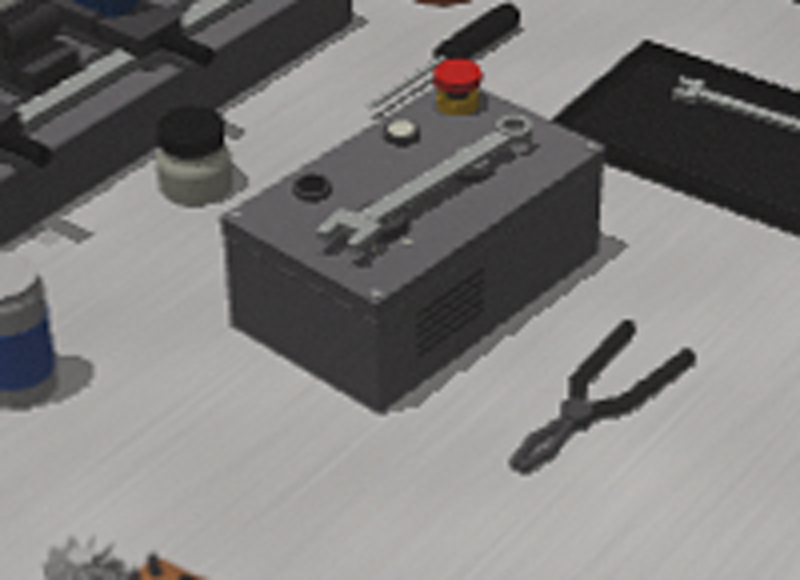

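View pics/k1.png

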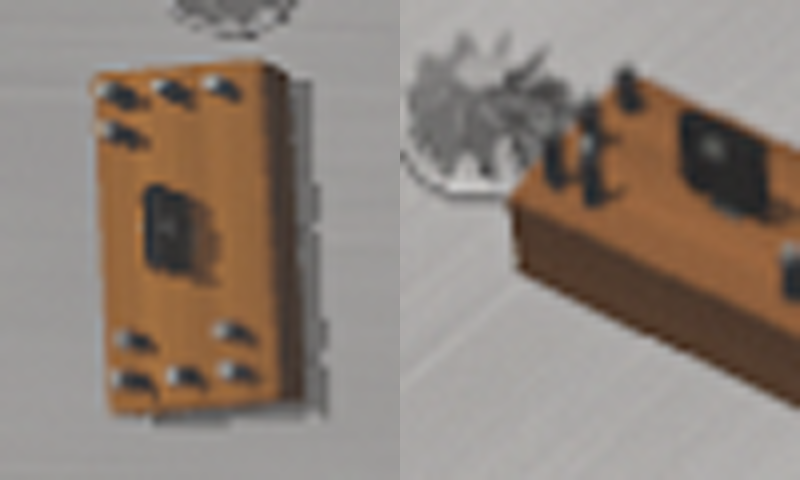

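The top crop shows the wrench's jaw head at about (76,160), its ring at (339,194), four panel screws, and the tray corners. In the side crop the screws are at (237,215), (374,295) and (594,147), with the ring at (515,125). In the key crops the bow is at (168,228) from the top and (725,162) from the side.

```bash
cat >> h.py <<'E'
def T(u,v): return (265+(u+.5)/4-.5,138+(v+.5)/4-.5)
def S(u,v): return (200+(u+.5)/4-.5,145+(v+.5)/4-.5)
def KT(u,v): return (165+(u+.5)/8-.5,190+(v+.5)/8-.5)
def KS(u,v): return (210+(u-400+.5)/8-.5,275+(v+.5)/8-.5)
E
python3 - <<'E'
from h import *
np.set_printoptions(suppress=True,precision=1)
def show(n,s,t): p,e=tri(s,t);print(n,p,"gap %.1f"%e)
show("screw FL",S(237,215),T(57,34));show("screw NL",S(374,295),T(36,231));show("screw NR",S(594,147),T(389,267))
print("screws z100",[plane("top",T(*p),100) for p in((57,34),(36,231),(389,267),(406,70))])
show("estop",S(457,72),T(375,87));show("btnL",S(313,183),T(140,68));show("btnR",S(402,129),T(282,81))
show("ring",S(515,125),T(339,194))
show("shank mid",S(430,177),T(205,174))
print("wrench top z121 ring,jaw,neckL,neckR",[plane("top",T(*p),121) for p in((339,194),(76,160),(100,162),(320,190))])
print("tray rim z22",[plane("top",T(*p),22) for p in((521,135),(740,132),(766,545),(541,550))])
print("small wrench z10",[plane("top",T(*p),10) for p in((694,220),(716,394))])
print("block z35",[plane("top",KT(*p),35) for p in((93,75),(262,62),(276,403),(109,412))])
print("blockS z35",plane("side",KS(512,203),35),plane("side",KS(640,75),35))
show("blk corner FL",KS(512,203),KT(93,75)) if 0 else None
print("bow top z69+-",[plane("top",KT(*p),69) for p in((146,185),(170,185),(172,270),(148,270))],plane("top",KT(192,274),39))
print("bow top side",[plane("side",KS(*p),69) for p in((683,110),(770,150))])
show("bow c",KS(727,130),KT(159,228))
E
```

```text
screw FL [643.7  97.4 102.3] gap 2.6
screw NL [511.5 106.2  99.2] gap 0.1
screw NR [ 493.3 -127.4  101.4] gap 3.6
screws z100 [array([645.5,  98.3, 100. ]), array([511.4, 106.1, 100. ]), array([ 495. , -126.7,  100. ]), array([ 628.9, -136.7,  100. ])]
estop [ 607.8 -112.3  130.4] gap 1.3
btnL [621.   41.  107.9] gap 1.7
btnR [615.3 -53.6 106.7] gap 2.5
ring [538.2 -90.9 121.7] gap 1.1
shank mid [549.3  -3.7 118.6] gap 0.5
wrench top z121 ring,jaw,neckL,neckR [array([538.8, -90.7, 121. ]), array([555.5,  80.2, 121. ]), array([554.7,  64.6, 121. ]), array([541. , -78.3, 121. ])]
tray rim z22 [array([ 605.2, -233. ,   22. ]), array([ 613.7, -396. ,   22. ]), array([ 315.6, -409.9,   22. ]), array([ 309.2, -247.9,   22. ])]
small wrench z10 [array([ 549.1, -364.3,   10. ]), array([ 422.2, -378.9,   10. ])]
block z35 [array([502.3, 388.6,  35. ]), array([508.9, 328.3,  35. ]), array([389.5, 314.9,  35. ]), array([384.2, 373.6,  35. ])]
blockS z35 [498.1 388.2  35. ] [504.5 326.8  35. ]
bow top z69+- [array([460.7, 354.3,  69. ]), array([461. , 346.1,  69. ]), array([432.2, 343.2,  69. ]), array([431.9, 351.4,  69. ])] [433.1 346.3  39. ]
bow top side [array([459.2, 351.7,  69. ]), array([428.2, 348. ,  69. ])]
bow c [445.7 348.8  67.2] gap 1.8
```

```bash
cat > plan.py <<'E'
# usage: plan(x,y,z,yaw,rows) -> calls of 5 rows from the last commanded pose (tool pointing down)
import json,os,numpy as np
F="cmd.json"
def get(): return np.array(json.load(open(F)))
def put(c): json.dump(list(map(float,c)),open(F,"w"))
def plan(x,y,z,yaw,rows):
    c=get();t=np.array([x,y,z,yaw],float);n=-(-rows//5)
    for k in range(n):
        a=get();w=np.radians(a[3]);out=[]
        for i in range(1,6):
            p=c+(t-c)*min(1,(5*k+i)/rows);d=p-a
            out.append([round((d[0]*np.cos(w)+d[1]*np.sin(w))/1e3,4),round((d[0]*np.sin(w)-d[1]*np.cos(w))/1e3,4),round(-d[2]/1e3,4),0,0,round(-np.radians(d[3]),3)])
        s=out[-1];put([a[0]+1e3*(s[0]*np.cos(w)+s[1]*np.sin(w)),a[1]+1e3*(s[0]*np.sin(w)-s[1]*np.cos(w)),a[2]-1e3*s[2],a[3]-np.degrees(s[5])])
        print(str([out]).replace(" ",""))
    print("->",get().round(2))
E
python3 - <<'E'
from plan import *
put([217.334,-639.073,203.564,18.78])
plan(547.2,-3,190,84.5,20)
plan(547.2,-3,123,84.5,8)
E
```

```text
[[[np.float64(0.0259),np.float64(-0.0248),np.float64(0.0007),0,0,np.float64(-0.057)],[np.float64(0.0517),np.float64(-0.0496),np.float64(0.0014),0,0,np.float64(-0.115)],[np.float64(0.0776),np.float64(-0.0744),np.float64(0.002),0,0,np.float64(-0.172)],[np.float64(0.1034),np.float64(-0.0992),np.float64(0.0027),0,0,np.float64(-0.229)],[np.float64(0.1293),np.float64(-0.124),np.float64(0.0034),0,0,np.float64(-0.287)]]]
[[[np.float64(0.0318),np.float64(-0.0165),np.float64(0.0007),0,0,np.float64(-0.057)],[np.float64(0.0636),np.float64(-0.0329),np.float64(0.0013),0,0,np.float64(-0.114)],[np.float64(0.0954),np.float64(-0.0494),np.float64(0.002),0,0,np.float64(-0.172)],[np.float64(0.1272),np.float64(-0.0659),np.float64(0.0027),0,0,np.float64(-0.229)],[np.float64(0.1591),np.float64(-0.0824),np.float64(0.0034),0,0,np.float64(-0.287)]]]
[[[np.float64(0.0351),np.float64(-0.0068),np.float64(0.0007),0,0,np.float64(-0.057)],[np.float64(0.0703),np.float64(-0.0135),np.float64(0.0013),0,0,np.float64(-0.114)],[np.float64(0.1055),np.float64(-0.0203),np.float64(0.002),0,0,np.float64(-0.172)],[np.float64(0.1
[... 696 characters left out ...]
oat64(-0.0),np.float64(0.0167),0,0,np.float64(-0.0)],[np.float64(0.0),np.float64(-0.0),np.float64(0.0251),0,0,np.float64(-0.0)],[np.float64(0.0),np.float64(-0.0),np.float64(0.0335),0,0,np.float64(-0.0)],[np.float64(0.0),np.float64(-0.0),np.float64(0.0419),0,0,np.float64(-0.0)]]]
[[[np.float64(0.0),np.float64(-0.0),np.float64(0.0083),0,0,np.float64(-0.0)],[np.float64(0.0),np.float64(-0.0),np.float64(0.0167),0,0,np.float64(-0.0)],[np.float64(0.0001),np.float64(-0.0),np.float64(0.0251),0,0,np.float64(-0.0)],[np.float64(0.0001),np.float64(-0.0),np.float64(0.0251),0,0,np.float64(-0.0)],[np.float64(0.0001),np.float64(-0.0),np.float64(0.0251),0,0,np.float64(-0.0)]]]
-> [547.22  -2.95 122.96  84.5 ]
```

carry_out(
  series=[
    [[0.0259,-0.0248,0.0007,0,0,-0.057],[0.0517,-0.0496,0.0014,0,0,-0.115],[0.0776,-0.0744,0.002,0,0,-0.172],[0.1034,-0.0992,0.0027,0,0,-0.229],[0.1293,-0.124,0.0034,0,0,-0.287]],
  ],
  grip=-1,
)

```text
clock: 0.6
ee_pos: [300.1, -478.4, 199.8]
eef_rot: [-180.0, 0.0, 35.4]
contact_force: [-0.4, 0.3, 0.2]
finger_gap: 87.7
grasp_force: 0.0
```

carry_out(
  series=[
    [[0.0318,-0.0165,0.0007,0,0,-0.057],[0.0636,-0.0329,0.0013,0,0,-0.114],[0.0954,-0.0494,0.002,0,0,-0.172],[0.1272,-0.0659,0.0027,0,0,-0.229],[0.1591,-0.0824,0.0034,0,0,-0.287]],
  ],
)

```text
clock: 1.1
ee_pos: [382.5, -319.5, 196.5]
eef_rot: [-180.0, 0.0, 51.8]
contact_force: [0.9, 0.2, 0.5]
finger_gap: 87.8
grasp_force: 0.0
```

carry_out(
  series=[
    [[0.0351,-0.0068,0.0007,0,0,-0.057],[0.0703,-0.0135,0.0013,0,0,-0.114],[0.1055,-0.0203,0.002,0,0,-0.172],[0.1407,-0.0271,0.0027,0,0,-0.229],[0.1758,-0.0339,0.0034,0,0,-0.286]],
  ],
)

```text
clock: 1.6
ee_pos: [464.9, -160.7, 193.2]
eef_rot: [-180.0, 0.0, 68.2]
contact_force: [0.5, 0.9, -0.2]
finger_gap: 87.5
grasp_force: 0.0
```

carry_out(
  series=[
    [[0.0357,0.0034,0.0007,0,0,-0.058],[0.0714,0.0068,0.0013,0,0,-0.115],[0.107,0.0102,0.002,0,0,-0.172],[0.1427,0.0137,0.0027,0,0,-0.23],[0.1783,0.0171,0.0034,0,0,-0.287]],
  ],
)

```text
clock: 2.1
ee_pos: [547.4, -1.8, 189.7]
eef_rot: [-180.0, 0.0, 84.6]
contact_force: [0.4, -0.3, 0.4]
finger_gap: 87.8
grasp_force: 0.0
```

carry_out(
  series=[
    [[0,0,0.015,0,0,0],[0,0,0.03,0,0,0],[0,0,0.045,0,0,0],[0,0,0.06,0,0,0],[0,0,0.067,0,0,0]],
  ],
)

```text
clock: 2.6
ee_pos: [545.7, -4.4, 120.8]
eef_rot: [-179.8, 0.0, 84.4]
contact_force: [-0.7, 0.3, 0.8]
finger_gap: 88.3
grasp_force: 0.0
```

carry_out(
  series=[
    [[0,0,0,0,0,0],[0,0,0,0,0,0],[0,0,0,0,0,0],[0,0,0,0,0,0],[0,0,0,0,0,0]],
  ],
  grip=1,
  force=40,
)

```text
clock: 3.1
ee_pos: [547.5, -3.0, 123.5]
eef_rot: [179.9, -0.0, 84.5]
contact_force: [0.2, -0.2, -0.6]
finger_gap: 51.0
grasp_force: 0.0
```

carry_out(
  series=[
    [[0,0,0,0,0,0],[0,0,0,0,0,0],[0,0,0,0,0,0],[0,0,0,0,0,0],[0,0,0,0,0,0]],
  ],
)

```text
clock: 3.6
ee_pos: [547.2, -3.0, 122.9]
eef_rot: [-180.0, -0.0, 84.5]
contact_force: [0.5, 0.5, 0.4]
finger_gap: 11.3
grasp_force: 0.0
```

Run:
```python
from h import *
a=cv2.resize(grab_frame("top")[150:210,270:370],(800,480),interpolation=cv2.INTER_CUBIC)
b=cv2.resize(grab_frame("side")[155:225,255:355],(800,560),interpolation=cv2.INTER_CUBIC)
c=np.vstack([cv2.resize(a,(500,300)),cv2.resize(b,(420,294))[:, :420] if 0 else cv2.resize(b,(500,300))])
crop("top",0,0,500,600,1,"pics/g1.png",c)
o=observe();print(o["finger_gap"],o["grasp_force"])
```

```text
2.995383543819078 0.0
```

View pics/g1.png

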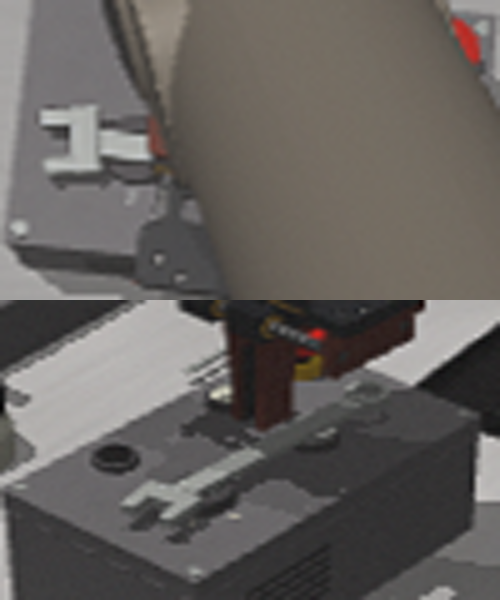

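The fingers closed just above the shank, with tips near (258,428) in the lower crop. The wrench looks unmoved. I'll check the real fingertip height by casting a ray.

Run:
```python
from h import *
np.set_printoptions(suppress=True,precision=1)
for u,v in((258,428),(238,418),(278,424)):
    o,d=ray("side",(255+(u+.5)/5-.5,155+(v-300+.5)/4.286-.5)); print((u,v),o+d*(7-o[1])/d[1])
print(proj("side",[[547,7,112],[547,7,120],[547,-3,120]]))
s=observe();print(s["ee_pos"],s["eef_rot"],s["finger_gap"],s["contact_force"])
```

```text
(258, 428) [543.9   7.  141.7]
(238, 418) [558.    7.  143.7]
(278, 424) [529.8   7.  150.7]
[[305.4 192.8]
 [305.3 190.5]
 [307.5 188.9]]
[547.2  -3.  122.9] [-180.    -0.    84.5] 2.995383543819078 [-0.4 -0.4 -0.3]
```

Run:
```python
from h import *
im=grab_frame("side").astype(int)
for v in range(172,196): print(v,[tuple(im[v,u]) for u in range(300,318,3)])
```

```text
172 [(np.int64(112), np.int64(111), np.int64(113)), (np.int64(43), np.int64(29), np.int64(27)), (np.int64(45), np.int64(29), np.int64(27)), (np.int64(47), np.int64(32), np.int64(32)), (np.int64(41), np.int64(28), np.int64(27)), (np.int64(88), np.int64(70), np.int64(27))]
173 [(np.int64(105), np.int64(104), np.int64(105)), (np.int64(43), np.int64(33), np.int64(29)), (np.int64(45), np.int64(31), np.int64(29)), (np.int64(44), np.int64(32), np.int64(29)), (np.int64(43), np.int64(27), np.int64(26)), (np.int64(88), np.int64(71), np.int64(35))]
174 [(np.int64(112), np.int64(110), np.int64(111)), (np.int64(44), np.int64(31), np.int64(29)), (np.int64(46), np.int64(33), np.int64(31)), (np.int64(48), np.int64(35), np.int64(32)), (np.int64(43), np.int64(28), np.int64(28)), (np.int64(106), np.int64(106), np.int64(110))]
175 [(np.int64(169), np.int64(167), np.int64(154)), (np.int64(44), np.int64(34), np.int64(30)), (np.int64(46), np.int64(31), np.int64(28)), (np.int64(46), np.int64(32), np.int64(31)), (np.int64(42), np.int64(29), np.int64(27)), (np.int64(106), np.int64(104), np.int64(106))]
176 [(
[... 4736 characters left out ...]
nt64(66), np.int64(64)), (np.int64(56), np.int64(53), np.int64(54)), (np.int64(55), np.int64(54), np.int64(55)), (np.int64(56), np.int64(56), np.int64(56))]
194 [(np.int64(138), np.int64(140), np.int64(138)), (np.int64(74), np.int64(74), np.int64(73)), (np.int64(57), np.int64(55), np.int64(56)), (np.int64(57), np.int64(55), np.int64(55)), (np.int64(56), np.int64(54), np.int64(57)), (np.int64(53), np.int64(52), np.int64(54))]
195 [(np.int64(130), np.int64(131), np.int64(129)), (np.int64(65), np.int64(65), np.int64(63)), (np.int64(56), np.int64(56), np.int64(56)), (np.int64(58), np.int64(57), np.int64(57)), (np.int64(57), np.int64(55), np.int64(55)), (np.int64(56), np.int64(54), np.int64(55))]
```

Run:
```python
from h import *
w=np.radians(18.8);y=np.array([np.sin(w),-np.cos(w),0])
P=np.array([217.2,-638.6,202.8])
for k in(0,40,-40): 
    for dz in(-11,30): q=P+y*k+[0,0,dz];print(k,dz,proj("side",q).round(1),proj("top",q).round(1))
a=cv2.imread("pics/side0.png")[40:140,460:560];b=cv2.imread("pics/top0.png")[290:370,550:640]
cv2.imwrite("pics/st.png",np.hstack([cv2.resize(a,(400,400),interpolation=3),cv2.resize(b,(400,400),interpolation=3)]))
```

```text
0 -11 [[503.8 119. ]] [[572.8 319.1]]
0 30 [[506.6 107.7]] [[584.6 322. ]]
40 -11 [[503.9 113.9]] [[586.3 313.5]]
40 30 [[506.7 102.8]] [[598.5 316. ]]
-40 -11 [[503.7 124.3]] [[558.9 324.8]]
-40 30 [[506.5 112.8]] [[570.3 328. ]]
```

View pics/st.png

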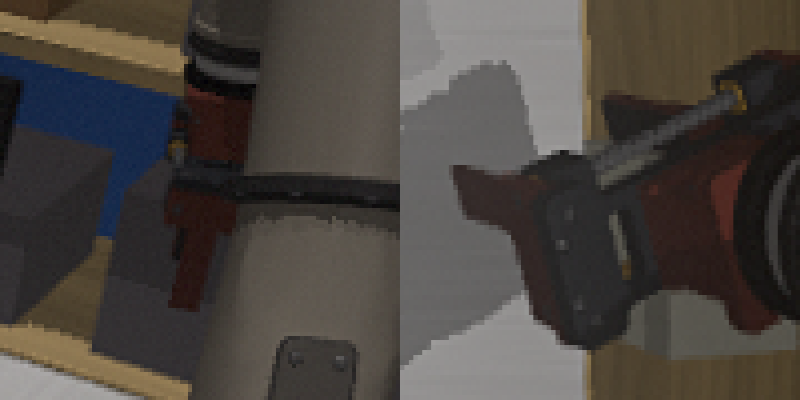

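The pictures put the fingertips roughly 25 to 30 mm higher than the stated 11 mm ahead of the TCP. I'll confirm this by touching the shank top gently with the closed fingers.

carry_out(
  series=[
    [[0,0,0.004,0,0,0],[0,0,0.008,0,0,0],[0,0,0.011,0,0,0],[0,0,0.013,0,0,0],[0,0,0.014,0,0,0]],
  ],
  force=20,
)

```text
clock: 4.25
ee_pos: [547.0, -3.0, 108.6]
eef_rot: [-180.0, 0.0, 84.5]
contact_force: [-0.7, -0.6, -0.4]
finger_gap: 0.4
grasp_force: 0.0
```

carry_out(
  series=[
    [[0,0,0.001,0,0,0],[0,0,0.002,0,0,0],[0,0,0.003,0,0,0],[0,0,0.003,0,0,0],[0,0,0.003,0,0,0]],
  ],
)

```text
clock: 4.75
ee_pos: [547.2, -3.0, 106.0]
eef_rot: [180.0, 0.0, 84.5]
contact_force: [0.3, -0.5, -1.1]
finger_gap: 0.7
grasp_force: 0.0
```

carry_out(
  series=[
    [[0,0,0.001,0,0,0],[0,0,0.002,0,0,0],[0,0,0.003,0,0,0],[0,0,0.003,0,0,0],[0,0,0.003,0,0,0]],
  ],
)

```text
clock: 5.25
ee_pos: [547.2, -3.0, 102.9]
eef_rot: [-180.0, 0.0, 84.5]
contact_force: [-0.2, 0.0, 0.7]
finger_gap: 0.5
grasp_force: 0.0
```

Run:
```python
from h import *
np.set_printoptions(suppress=True,precision=1)
im=grab_frame("side").astype(int)
for u in range(300,318,2):
    m=[v for v in range(165,200) if im[v,u,0]-im[v,u,1]>8]
    if m:
        o,d=ray("side",(u,max(m)+.5)); print(u,max(m),[o+d*(y-o[1])/d[1] for y in(7,-3)])
```

```text
302 187 [array([558.9,   7. , 125.1]), array([566.9,  -3. , 116.3])]
304 176 [array([551.4,   7. , 165.3]), array([559.3,  -3. , 156.9])]
306 190 [array([544.7,   7. , 120.9]), array([552.4,  -3. , 112. ])]
308 189 [array([537.5,   7. , 127.4]), array([545.3,  -3. , 118.5])]
310 188 [array([530.5,   7. , 133.8]), array([538.2,  -3. , 125. ])]
312 185 [array([523.6,   7. , 146.8]), array([531.1,  -3. , 138.2])]
314 173 [array([517. ,   7. , 188.9]), array([524.5,  -3. , 180.8])]
316 173 [array([510.3,   7. , 191.6]), array([517.7,  -3. , 183.5])]
```

carry_out(
  series=[
    [[0,0,0.001,0,0,0],[0,0,0.002,0,0,0],[0,0,0.002,0,0,0],[0,0,0.002,0,0,0],[0,0,0.002,0,0,0]],
  ],
)

```text
clock: 5.8
ee_pos: [547.3, -3.1, 101.3]
eef_rot: [180.0, 0.0, 84.5]
contact_force: [-1.9, 0.3, 5.3]
finger_gap: 0.7
grasp_force: 2.7
```

carry_out(
  series=[
    [[0,0,0.0005,0,0,0],[0,0,0.001,0,0,0],[0,0,0.001,0,0,0],[0,0,0.001,0,0,0],[0,0,0.001,0,0,0]],
  ],
)

```text
clock: 6.3
ee_pos: [547.4, -3.1, 101.2]
eef_rot: [180.0, 0.0, 84.5]
contact_force: [-4.1, -0.6, 14.3]
finger_gap: 0.6
grasp_force: 6.9
```

Contact came at TCP z 101.3 with the shank top at about 120. So the fingertips are really about 19 mm behind the TCP, not 11 ahead. Now I'll open, go down around the shank, and grip.

carry_out(
  series=[
    [[0,0,-0.01,0,0,0],[0,0,-0.02,0,0,0],[0,0,-0.02,0,0,0],[0,0,-0.02,0,0,0],[0,0,-0.02,0,0,0]],
  ],
  grip=0.3,
)

```text
clock: 6.8
ee_pos: [547.0, -3.2, 119.6]
eef_rot: [-180.0, 0.0, 84.5]
contact_force: [1.0, -0.2, -0.4]
finger_gap: 30.3
grasp_force: 0.0
```

carry_out(
  series=[
    [[0,0,0.005,0,0,0],[0,0,0.013,0,0,0],[0,0,0.02,0,0,0],[0,0,0.025,0,0,0],[0,0,0.027,0,0,0]],
  ],
)

```text
clock: 7.3
ee_pos: [546.7, -3.1, 91.9]
eef_rot: [-179.9, 0.0, 84.5]
contact_force: [0.1, -0.8, 0.1]
finger_gap: 30.9
grasp_force: 0.0
```

carry_out(
  series=[
    [[0,0,0,0,0,0],[0,0,0,0,0,0],[0,0,0,0,0,0],[0,0,0,0,0,0],[0,0,0,0,0,0]],
  ],
  grip=1,
  force=40,
)

```text
clock: 7.8
ee_pos: [547.3, -3.0, 93.1]
eef_rot: [180.0, -0.0, 84.5]
contact_force: [-0.7, 0.9, 0.0]
finger_gap: 14.4
grasp_force: 40.0
```

```bash
sed -i 's/,round(\|\[round(/&/g; s/print(str(\[out\])/print(str([[[float(q) for q in r] for r in out]])/' plan.py
python3 - <<'E'
from plan import *
put([547.21,-3.05,93,84.5])
plan(547.2,-3,145,84.5,5)
plan(461,-296.7,100,2.8,15)
plan(461,-296.7,0,2.8,5)
E
```

```text
[[[0.0,-0.0,-0.0104,0.0,0.0,-0.0],[0.0,-0.0,-0.0208,0.0,0.0,-0.0],[0.0,-0.0,-0.0312,0.0,0.0,-0.0],[0.0,-0.0,-0.0416,0.0,0.0,-0.0],[0.0,-0.0,-0.052,0.0,0.0,-0.0]]]
-> [547.21  -3.05 145.    84.5 ]
[[[-0.02,-0.0038,0.003,0.0,0.0,0.095],[-0.0401,-0.0077,0.006,0.0,0.0,0.19],[-0.0601,-0.0115,0.009,0.0,0.0,0.285],[-0.0801,-0.0154,0.012,0.0,0.0,0.38],[-0.1002,-0.0192,0.015,0.0,0.0,0.475]]]
[[[-0.0196,0.0057,0.003,0.0,0.0,0.095],[-0.0392,0.0115,0.006,0.0,0.0,0.19],[-0.0587,0.0172,0.009,0.0,0.0,0.285],[-0.0783,0.023,0.012,0.0,0.0,0.381],[-0.0979,0.0287,0.015,0.0,0.0,0.476]]]
[[[-0.0148,0.0141,0.003,0.0,0.0,0.095],[-0.0295,0.0281,0.006,0.0,0.0,0.19],[-0.0443,0.0422,0.009,0.0,0.0,0.285],[-0.0591,0.0563,0.012,0.0,0.0,0.38],[-0.0738,0.0704,0.015,0.0,0.0,0.475]]]
-> [ 461.04 -296.7   100.      2.8 ]
[[[-0.0,-0.0,0.02,0.0,0.0,-0.0],[-0.0,-0.0,0.04,0.0,0.0,-0.0],[-0.0,-0.0,0.06,0.0,0.0,-0.0],[-0.0,-0.0,0.08,0.0,0.0,-0.0],[-0.0,-0.0,0.1,0.0,0.0,-0.0]]]
-> [ 461.04 -296.7     0.      2.8 ]
```

carry_out(
  series=[
    [[0,0,-0.01,0,0,0],[0,0,-0.02,0,0,0],[0,0,-0.031,0,0,0],[0,0,-0.042,0,0,0],[0,0,-0.052,0,0,0]],
  ],
)

```text
clock: 8.3
ee_pos: [547.5, -3.0, 146.4]
eef_rot: [179.9, -0.0, 84.5]
contact_force: [0.2, -0.3, -0.9]
finger_gap: 14.4
grasp_force: 40.0
```

carry_out(
  series=[
    [[-0.02,-0.0038,0,0,0,0.095],[-0.0401,-0.0077,0,0,0,0.19],[-0.0601,-0.0115,0,0,0,0.285],[-0.0801,-0.0154,0,0,0,0.38],[-0.1002,-0.0192,0,0,0,0.475]],
  ],
)

```text
clock: 8.8
ee_pos: [518.4, -101.7, 145.7]
eef_rot: [180.0, -0.0, 57.1]
contact_force: [-0.6, 0.1, -1.2]
finger_gap: 14.7
grasp_force: 40.0
```

carry_out(
  series=[
    [[-0.0196,0.0057,0,0,0,0.095],[-0.0392,0.0115,0,0,0,0.19],[-0.0587,0.0172,0,0,0,0.285],[-0.0783,0.023,0,0,0,0.381],[-0.0979,0.0287,0,0,0,0.476]],
  ],
)

```text
clock: 9.3
ee_pos: [489.6, -199.6, 145.7]
eef_rot: [180.0, -0.0, 29.8]
contact_force: [0.8, 1.1, -1.2]
finger_gap: 14.7
grasp_force: 40.0
```

carry_out(
  series=[
    [[-0.0148,0.0141,0.003,0,0,0.095],[-0.0295,0.0281,0.01,0,0,0.19],[-0.0443,0.0422,0.02,0,0,0.285],[-0.0591,0.0563,0.03,0,0,0.38],[-0.0738,0.0704,0.045,0,0,0.475]],
  ],
)

```text
clock: 9.8
ee_pos: [461.5, -297.7, 100.8]
eef_rot: [180.0, -0.1, 2.6]
contact_force: [0.9, -0.1, -1.7]
finger_gap: 14.4
grasp_force: 40.0
```

carry_out(
  series=[
    [[0,0,0.02,0,0,0],[0,0,0.04,0,0,0],[0,0,0.06,0,0,0],[0,0,0.08,0,0,0],[0,0,0.09,0,0,0]],
  ],
)

```text
clock: 10.3
ee_pos: [460.6, -296.2, 9.0]
eef_rot: [-179.9, 0.1, 2.8]
contact_force: [-0.8, -0.1, -0.9]
finger_gap: 14.5
grasp_force: 40.0
```

carry_out(
  series=[
    [[0,0,0.006,0,0,0],[0,0,0.012,0,0,0],[0,0,0.018,0,0,0],[0,0,0.021,0,0,0],[0,0,0.021,0,0,0]],
  ],
)

```text
clock: 10.8
ee_pos: [461.0, -296.7, -11.1]
eef_rot: [-180.0, 0.0, 2.8]
contact_force: [0.0, -0.7, -1.4]
finger_gap: 14.4
grasp_force: 40.0
```

carry_out(
  series=[
    [[0,0,0.001,0,0,0],[0,0,0.002,0,0,0],[0,0,0.002,0,0,0],[0,0,0.002,0,0,0],[0,0,0.002,0,0,0]],
  ],
)

```text
clock: 11.3
ee_pos: [461.1, -296.8, -12.9]
eef_rot: [180.0, -0.0, 2.8]
contact_force: [-0.2, 0.3, -1.0]
finger_gap: 14.5
grasp_force: 40.0
```

Run:
```python
from h import *
np.set_printoptions(suppress=True,precision=1)
a=cv2.resize(grab_frame("top")[160:280,380:480],(500,600),interpolation=3)[:, :400];b=cv2.resize(grab_frame("side")[140:220,330:450-40],(400,400),interpolation=3)
c=np.zeros((600,800,3),np.uint8);c[:,:400]=a;c[:400,400:]=b
crop("top",0,0,800,600,1,"pics/tr.png",c)
```

```text
(no output)
```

View pics/tr.png

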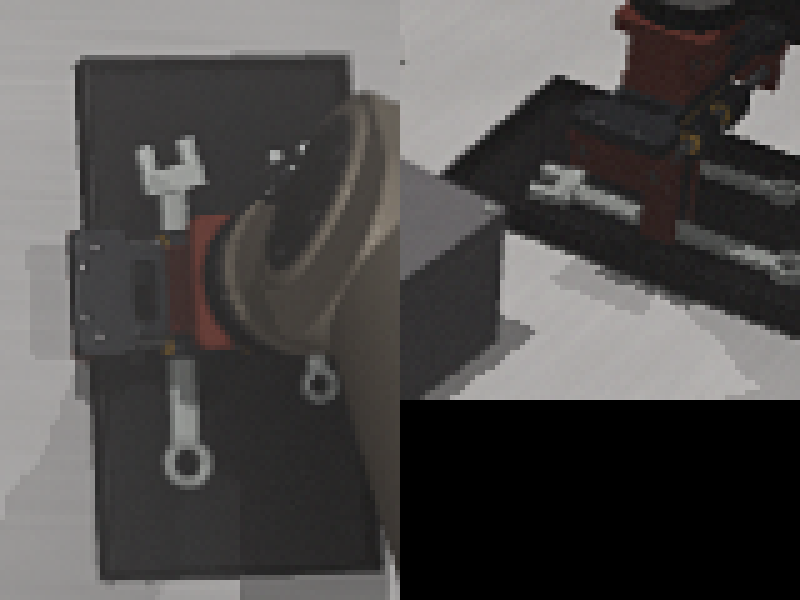

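The wrench is held over the tray's free side, with its jaw at (170,175) and ring at (187,465) in the crop, and it's well clear of the small wrench. I'll lower to contact and release.

carry_out(
  series=[
    [[0,0,0.0005,0,0,0],[0,0,0.001,0,0,0],[0,0,0.0015,0,0,0],[0,0,0.002,0,0,0],[0,0,0.002,0,0,0]],
  ],
)

```text
clock: 11.9
ee_pos: [461.0, -296.7, -14.7]
eef_rot: [180.0, 0.0, 2.8]
contact_force: [-0.8, 0.8, 3.9]
finger_gap: 14.6
grasp_force: 42.8
```

carry_out(
  series=[
    [[0,0,0.0003,0,0,0],[0,0,0.0005,0,0,0],[0,0,0.0008,0,0,0],[0,0,0.001,0,0,0],[0,0,0.001,0,0,0]],
  ],
)

```text
clock: 12.4
ee_pos: [461.1, -296.8, -14.8]
eef_rot: [180.0, 0.0, 2.8]
contact_force: [-4.5, 2.9, 14.6]
finger_gap: 14.5
grasp_force: 48.3
```

carry_out(
  series=[
    [[0,0,-0.0008,0,0,0],[0,0,-0.0008,0,0,0],[0,0,-0.0008,0,0,0],[0,0,-0.0008,0,0,0],[0,0,-0.0008,0,0,0]],
  ],
  grip=0.3,
)

```text
clock: 12.9
ee_pos: [461.9, -298.0, -14.7]
eef_rot: [179.9, -0.1, 2.8]
contact_force: [-0.5, -1.6, 5.5]
finger_gap: 30.7
grasp_force: 2.9
```

carry_out(
  series=[
    [[0,0,-0.005,0,0,0],[0,0,-0.02,0,0,0],[0,0,-0.045,0,0,0],[0,0,-0.08,0,0,0],[0,0,-0.12,0,0,0]],
  ],
)

```text
clock: 13.4
ee_pos: [460.2, -295.9, 106.0]
eef_rot: [-179.9, 0.1, 2.8]
contact_force: [-0.0, -0.3, 0.1]
finger_gap: 30.7
grasp_force: 0.0
```

Run:
```python
from plan import *
put([461.04,-296.7,104.8,2.8])
plan(460,0,175,90,20)
```

```text
[[[0.0007,-0.0148,-0.0035,0.0,0.0,-0.076],[0.0013,-0.0296,-0.007,0.0,0.0,-0.152],[0.002,-0.0445,-0.0105,0.0,0.0,-0.228],[0.0027,-0.0593,-0.014,0.0,0.0,-0.304],[0.0034,-0.0741,-0.0175,0.0,0.0,-0.38]]]
[[[0.0061,-0.0135,-0.0036,0.0,0.0,-0.077],[0.0122,-0.027,-0.0071,0.0,0.0,-0.153],[0.0183,-0.0406,-0.0106,0.0,0.0,-0.229],[0.0245,-0.0541,-0.0141,0.0,0.0,-0.305],[0.0306,-0.0676,-0.0176,0.0,0.0,-0.381]]]
[[[0.0107,-0.0103,-0.0035,0.0,0.0,-0.076],[0.0214,-0.0205,-0.007,0.0,0.0,-0.152],[0.0321,-0.0308,-0.0105,0.0,0.0,-0.228],[0.0428,-0.0411,-0.014,0.0,0.0,-0.304],[0.0535,-0.0513,-0.0175,0.0,0.0,-0.38]]]
[[[0.0138,-0.0056,-0.0036,0.0,0.0,-0.077],[0.0275,-0.0112,-0.0071,0.0,0.0,-0.153],[0.0413,-0.0167,-0.0106,0.0,0.0,-0.229],[0.055,-0.0223,-0.0141,0.0,0.0,-0.305],[0.0688,-0.0278,-0.0176,0.0,0.0,-0.381]]]
-> [460.05   0.   175.    90.  ]
```

Run:
```python
from h import *
t=grab_frame("top");s=grab_frame("side")
cv2.imwrite("pics/top2.png",t[...,::-1]);cv2.imwrite("pics/side2.png",s[...,::-1])
r=lambda im,x,y,w,h,k:cv2.resize(im[y:y+h,x:x+w],None,fx=k,fy=k,interpolation=3)
c=np.zeros((600,800,3),np.uint8)
c[:300,:400]=r(t,280,165,40,30,10);c[:300,400:]=r(s,270,180,40,30,10)
c[300:600,:400]=r(t,390,165,80,60,5)[:300];c[300:,400:]=r(s,330,140,80,60,5)
crop("top",0,0,800,600,1,"pics/kh.png",c)
```

```text
(no output)
```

View pics/kh.png

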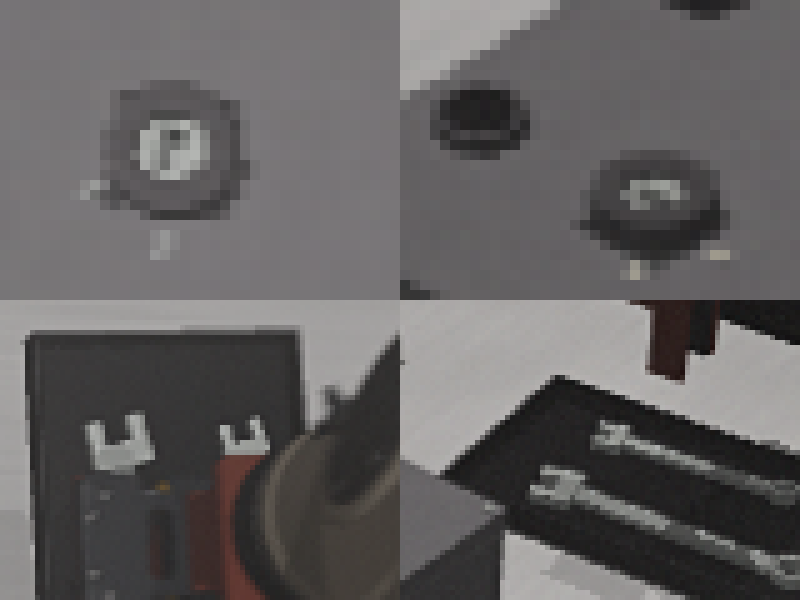

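The wrench lies flat beside the small one. The barrel's bright face is at about (171,148) in the top crop and (653,190) in the side crop, with the slot pointing along console x.

Run:
```python
from h import *
np.set_printoptions(suppress=True,precision=1)
def cen(im,x,y,w,h,th,below=False):
    g=im[y:y+h,x:x+w].astype(float).mean(2); m=np.clip((th-g) if below else (g-th),0,None)
    v,u=np.mgrid[y:y+h,x:x+w];return ((m*u).sum()/m.sum(),(m*v).sum()/m.sum())
t=cv2.imread("pics/top2.png");s=cv2.imread("pics/side2.png")
g=t.mean(2)[174:185,291:304];print(g.astype(int))
# silver disc as ellipse: filled outline (includes slot)
def disc(im,x,y,w,h,th):
    g=cv2.resize(im[y:y+h,x:x+w],None,fx=8,fy=8,interpolation=3).mean(2);m=(g>th).astype(np.uint8)
    c=max(cv2.findContours(m,0,1)[0],key=cv2.contourArea);hull=cv2.convexHull(c);M=cv2.moments(hull)
    return (x+(M["m10"]/M["m00"]+.5)/8-.5,y+(M["m01"]/M["m00"]+.5)/8-.5),cv2.boundingRect(hull)
for th in(110,125,140):
    c,b=disc(t,292,175,10,10,th);d,e=disc(s,290,195,12,8,th)
    print(th,c,b,plane("top",c,109),"side",d,e,plane("side",d,109))
q=[[645.5,98.3],[511.4,106.1],[495,-126.7],[628.9,-136.7]];print(np.mean(q,0))
# key: bow mask top view and side view
for n,(x,y,w,h),im in(("top",(180,208,14,18),t),("side",(240,285,22,20),s)):
    g=cv2.resize(im[y:y+h,x:x+w],None,fx=8,fy=8,interpolation=3).max(2)
    m=(g<75).astype(np.uint8);c=max(cv2.findContours(m,0,1)[0],key=cv2.contourArea);R_=cv2.minAreaRect(c)
    bx=cv2.boxPoints(R_);print(n,[(round(x+(a+.5)/8-.5,1),round(y+(b+.5)/8-.5,1)) for a,b in bx])
# orange block top in top view
im=t;x,y,w,h=172,192,36,56
hsv=cv2.cvtColor(cv2.resize(im[y:y+h,x:x+w],None,fx=4,fy=4,interpolation=3),cv2.COLOR_BGR2HSV)
m=((hsv[...,1]>110)&(hsv[...,2]>105)).astype(np.uint8);m=cv2.morphologyEx(m,cv2.MORPH_CLOSE,np.ones((41,41)))
c=max(cv2.findContours(m,0,1)[0],key=cv2.contourArea);bx=cv2.boxPoints(cv2.minAreaRect(c))
P=[plane("top",(x+(a+.5)/4-.5,y+(b+.5)/4-.5),35) for a,b in bx];print("block",P,np.mean(P,0))
```

```text
[[104  79  81  89  88  89  88  87  85  88  95 116 121]
 [103  91  90  89  89  92  93  91  90  87  84  70  86]
 [103  91  91  87  73  73  72  76  88  91  90  80  88]
 [ 98  89  88  87 155 144 153 175 140  98  90  87  69]
 [ 88  88  79 169 167 106  66 113 170 128  84  87  77]
 [ 92  87  82 166 158 115 108 140 175 136  90  87  74]
 [ 88  86 112 172 149 113 166 173 179 138  92  90  75]
 [ 96  90  79 168 143 108 164 174 156 113  86  88  71]
 [ 90  93  88  88 129 165 174 139  95  87  91  79  74]
 [ 78  88  93  89  85  85  84  88  90  92  91  73  77]
 [ 76  69  87  92  91  91  90  91  89  90  73  62  76]]
110 (296.743694218083, 179.47930410037512) (8, 16, 64, 48) [554.1  46.6 109. ] side (294.4790083242852, 198.88490770901194) (16, 24, 48, 24) [555.6  45.3 109. ]
125 (296.89185373429336, 179.4121841027813) (16, 16, 56, 48) [554.3  46.2 109. ] side (295.3092633114515, 198.33078045222464) (24, 24, 40, 16) [555.4  41.8 109. ]
140 (296.5, 179.4173690299124) (16, 16, 48, 48) [554.3  47.2 109. ] side (296.0562248995984, 198.4223560910308) (40, 24, 24, 16) [553.5  40.9 109. ]
[570.2 -14.8]
top [(np.float32(182.6), np.float32(212.6)), (np.float32(188.4), np.float32(212.6)), (np.float32(188.4), np.float32(223.4)), (np.float32(182.6), np.float32(223.4))]
side [(np.float32(244.6), np.float32(288.6)), (np.float32(256.4), np.float32(288.6)), (np.float32(256.4), np.float32(302.4)), (np.float32(244.6), np.float32(302.4))]
block [array([502.3, 404.6,  35. ]), array([510.2, 328.4,  35. ]), array([388.9, 311. ,  35. ]), array([380.8, 386. ,  35. ])] [445.5 357.5  35. ]
```

Run:
```python
from plan import *
from station import observe
print(observe()["joint_positions"].round(1))
put([461.04,-296.7,104.8,2.8])
plan(446,349.3,120,186.8,25)
```

```text
[ 31.6  22.1  -6.7 111.2   3.5  46.4 -64.1]
[[[0.0007,-0.0258,-0.0006,0.0,0.0,-0.128],[0.0013,-0.0517,-0.0012,0.0,0.0,-0.257],[0.002,-0.0775,-0.0018,0.0,0.0,-0.385],[0.0026,-0.1034,-0.0024,0.0,0.0,-0.514],[0.0033,-0.1292,-0.003,0.0,0.0,-0.642]]]
[[[0.016,-0.0203,-0.0006,0.0,0.0,-0.129],[0.032,-0.0406,-0.0013,0.0,0.0,-0.257],[0.048,-0.0609,-0.0019,0.0,0.0,-0.386],[0.064,-0.0812,-0.0025,0.0,0.0,-0.514],[0.08,-0.1015,-0.0031,0.0,0.0,-0.643]]]
[[[0.025,-0.0066,-0.0006,0.0,0.0,-0.128],[0.05,-0.0133,-0.0012,0.0,0.0,-0.256],[0.0749,-0.0199,-0.0018,0.0,0.0,-0.385],[0.0999,-0.0266,-0.0024,0.0,0.0,-0.513],[0.1249,-0.0332,-0.003,0.0,0.0,-0.642]]]
[[[0.024,0.0096,-0.0006,0.0,0.0,-0.128],[0.048,0.0192,-0.0012,0.0,0.0,-0.257],[0.072,0.0289,-0.0018,0.0,0.0,-0.385],[0.0959,0.0385,-0.0025,0.0,0.0,-0.514],[0.1199,0.0481,-0.0031,0.0,0.0,-0.642]]]
[[[0.0135,0.0221,-0.0006,0.0,0.0,-0.129],[0.0269,0.0442,-0.0012,0.0,0.0,-0.257],[0.0403,0.0663,-0.0018,0.0,0.0,-0.385],[0.0538,0.0883,-0.0024,0.0,0.0,-0.514],[0.0672,0.1104,-0.003,0.0,0.0,-0.642]]]
-> [446.02 349.27 120.   186.78]
```

carry_out(
  series=[
    [[0.0007,-0.0258,-0.009,0,0,-0.128],[0.0013,-0.0517,-0.018,0,0,-0.257],[0.002,-0.0775,-0.027,0,0,-0.385],[0.0026,-0.1034,-0.036,0,0,-0.514],[0.0033,-0.1292,-0.045,0,0,-0.642]],
  ],
)

```text
clock: 14.0
ee_pos: [457.4, -166.2, 150.1]
eef_rot: [-180.0, 0.0, 39.9]
contact_force: [0.2, 0.0, -0.3]
finger_gap: 30.6
grasp_force: 0.0
```

carry_out(
  series=[
    [[0.016,-0.0203,0,0,0,-0.129],[0.032,-0.0406,0,0,0,-0.257],[0.048,-0.0609,0,0,0,-0.386],[0.064,-0.0812,0,0,0,-0.514],[0.08,-0.1015,0,0,0,-0.643]],
  ],
)

```text
clock: 14.5
ee_pos: [454.4, -37.2, 149.8]
eef_rot: [-180.0, 0.0, 76.7]
contact_force: [0.2, 0.3, -0.0]
finger_gap: 30.6
grasp_force: 0.0
```

carry_out(
  series=[
    [[0.025,-0.0066,0,0,0,-0.128],[0.05,-0.0133,0,0,0,-0.256],[0.0749,-0.0199,0,0,0,-0.385],[0.0999,-0.0266,0,0,0,-0.513],[0.1249,-0.0332,0,0,0,-0.642]],
  ],
)

```text
clock: 15.0
ee_pos: [451.4, 91.8, 149.8]
eef_rot: [-180.0, 0.0, 113.5]
contact_force: [0.1, 1.5, 0.2]
finger_gap: 30.7
grasp_force: 0.0
```

carry_out(
  series=[
    [[0.024,0.0096,0,0,0,-0.128],[0.048,0.0192,0,0,0,-0.257],[0.072,0.0289,0,0,0,-0.385],[0.0959,0.0385,0,0,0,-0.514],[0.1199,0.0481,0,0,0,-0.642]],
  ],
)

```text
clock: 15.5
ee_pos: [448.5, 220.8, 149.8]
eef_rot: [-180.0, 0.0, 150.3]
contact_force: [0.4, -0.5, -0.1]
finger_gap: 30.7
grasp_force: 0.0
```

carry_out(
  series=[
    [[0.0135,0.0221,0,0,0,-0.129],[0.0269,0.0442,0,0,0,-0.257],[0.0403,0.0663,0,0,0,-0.385],[0.0538,0.0883,0,0,0,-0.514],[0.0672,0.1104,0,0,0,-0.642]],
  ],
)

```text
clock: 16.0
ee_pos: [445.7, 349.9, 149.7]
eef_rot: [-180.0, -0.0, -172.9]
contact_force: [0.8, -0.2, -0.1]
finger_gap: 30.6
grasp_force: 0.0
```

carry_out(
  series=[
    [[0,0,0.02,0,0,0],[0,0,0.05,0,0,0],[0,0,0.075,0,0,0],[0,0,0.08,0,0,0],[0,0,0.08,0,0,0]],
  ],
)

```text
clock: 16.5
ee_pos: [445.5, 348.8, 69.4]
eef_rot: [-179.9, -0.1, -173.2]
contact_force: [-0.1, 0.2, 0.1]
finger_gap: 30.8
grasp_force: 0.0
```

carry_out(
  series=[
    [[0,0,0.006,0,0,0],[0,0,0.012,0,0,0],[0,0,0.018,0,0,0],[0,0,0.024,0,0,0],[0,0,0.024,0,0,0]],
  ],
)

```text
clock: 17.0
ee_pos: [445.8, 348.8, 45.0]
eef_rot: [-180.0, -0.1, -173.2]
contact_force: [0.6, -0.6, -0.1]
finger_gap: 30.5
grasp_force: 0.0
```

carry_out(
  series=[
    [[0,0,0.006,0,0,0],[0,0,0.012,0,0,0],[0,0,0.017,0,0,0],[0,0,0.021,0,0,0],[0,0,0.021,0,0,0]],
  ],
)

```text
clock: 17.5
ee_pos: [445.7, 349.0, 24.1]
eef_rot: [-180.0, -0.1, -173.2]
contact_force: [0.4, -0.9, -0.4]
finger_gap: 30.8
grasp_force: 0.0
```

carry_out(
  series=[
    [[0,0,0,0,0,0],[0,0,0,0,0,0],[0,0,0,0,0,0],[0,0,0,0,0,0],[0,0,0,0,0,0]],
  ],
  grip=1,
  force=10,
)

```text
clock: 18.0
ee_pos: [446.2, 349.4, 24.9]
eef_rot: [180.0, 0.0, -173.2]
contact_force: [1.0, -0.5, 0.4]
finger_gap: 7.8
grasp_force: 10.0
```

Run:
```python
from plan import *
put([446.02,349.27,24.8,186.78])
plan(446.02,349.27,135,186.78,5)
plan(554.4,46.5,135,176,15)
```

```text
[[[-0.0,0.0,-0.022,0.0,0.0,-0.0],[-0.0,0.0,-0.0441,0.0,0.0,-0.0],[-0.0,0.0,-0.0661,0.0,0.0,-0.0],[-0.0,0.0,-0.0882,0.0,0.0,-0.0],[-0.0,0.0,-0.1102,0.0,0.0,-0.0]]]
-> [446.02 349.27 135.   186.78]
[[[-0.0048,-0.0209,-0.0,0.0,0.0,0.013],[-0.0096,-0.0418,-0.0,0.0,0.0,0.025],[-0.0144,-0.0627,-0.0,0.0,0.0,0.038],[-0.0192,-0.0836,-0.0,0.0,0.0,0.05],[-0.024,-0.1045,-0.0,0.0,0.0,0.063]]]
[[[-0.0061,-0.0205,-0.0,0.0,0.0,0.012],[-0.0122,-0.0411,-0.0,0.0,0.0,0.025],[-0.0183,-0.0616,-0.0,0.0,0.0,0.037],[-0.0244,-0.0822,-0.0,0.0,0.0,0.05],[-0.0304,-0.1028,-0.0,0.0,0.0,0.062]]]
[[[-0.0074,-0.0201,-0.0,0.0,0.0,0.013],[-0.0148,-0.0402,-0.0,0.0,0.0,0.026],[-0.0221,-0.0604,-0.0,0.0,0.0,0.038],[-0.0295,-0.0805,-0.0,0.0,0.0,0.051],[-0.0368,-0.1006,-0.0,0.0,0.0,0.063]]]
-> [554.36  46.53 135.   176.01]
```

carry_out(
  series=[
    [[0,0,0,0,0,0],[0,0,-0.002,0,0,0],[0,0,-0.006,0,0,0],[0,0,-0.012,0,0,0],[0,0,-0.0202,0,0,0]],
  ],
  force=40,
)

```text
clock: 18.5
ee_pos: [445.9, 349.1, 45.4]
eef_rot: [-180.0, -0.0, -173.2]
contact_force: [-0.2, -0.7, 0.2]
finger_gap: 7.9
grasp_force: 40.0
```

carry_out(
  series=[
    [[0,0,-0.02,0,0,0],[0,0,-0.04,0,0,0],[0,0,-0.06,0,0,0],[0,0,-0.08,0,0,0],[0,0,-0.09,0,0,0]],
  ],
)

```text
clock: 19.0
ee_pos: [446.6, 349.8, 137.2]
eef_rot: [179.9, 0.1, -173.2]
contact_force: [0.8, 0.7, 0.0]
finger_gap: 7.8
grasp_force: 40.0
```

carry_out(
  series=[
    [[-0.0048,-0.0209,0,0,0,0.013],[-0.0096,-0.0418,0,0,0,0.025],[-0.0144,-0.0627,0,0,0,0.038],[-0.0192,-0.0836,0,0,0,0.05],[-0.024,-0.1045,0,0,0,0.063]],
  ],
)

```text
clock: 19.5
ee_pos: [482.3, 247.1, 134.9]
eef_rot: [-180.0, -0.0, -176.9]
contact_force: [0.5, -1.2, 0.7]
finger_gap: 7.4
grasp_force: 40.0
```

carry_out(
  series=[
    [[-0.0061,-0.0205,0,0,0,0.012],[-0.0122,-0.0411,0,0,0,0.025],[-0.0183,-0.0616,0,0,0,0.037],[-0.0244,-0.0822,0,0,0,0.05],[-0.0304,-0.1028,0,0,0,0.062]],
  ],
)

```text
clock: 20.0
ee_pos: [518.3, 146.3, 134.9]
eef_rot: [-180.0, -0.0, 179.6]
contact_force: [0.1, -0.8, -0.3]
finger_gap: 7.9
grasp_force: 40.0
```

carry_out(
  series=[
    [[-0.0074,-0.0201,0,0,0,0.013],[-0.0148,-0.0402,0,0,0,0.026],[-0.0221,-0.0604,0,0,0,0.038],[-0.0295,-0.0805,0,0,0,0.051],[-0.0368,-0.1006,0,0,0,0.063]],
  ],
)

```text
clock: 20.5
ee_pos: [554.6, 45.2, 135.0]
eef_rot: [-180.0, -0.0, 176.0]
contact_force: [1.1, 0.5, -0.0]
finger_gap: 8.1
grasp_force: 40.0
```

carry_out(
  series=[
    [[0,0,0,0,0,0],[0,0,0,0,0,0],[0,0,0,0,0,0],[0,0,0,0,0,0],[0,0,0,0,0,0]],
  ],
)

```text
clock: 21.0
ee_pos: [554.2, 47.4, 135.1]
eef_rot: [180.0, 0.0, 176.1]
contact_force: [0.5, 0.6, -0.5]
finger_gap: 7.7
grasp_force: 40.0
```

Run:
```python
from h import *
np.set_printoptions(suppress=True,precision=1)
t=grab_frame("top");s=grab_frame("side")
cv2.imwrite("pics/top3.png",t[...,::-1]);cv2.imwrite("pics/side3.png",s[...,::-1])
s2=cv2.imread("pics/side2.png")[...,::-1]
r=lambda im,x,y,w,h,k:cv2.resize(im[y:y+h,x:x+w],None,fx=k,fy=k,interpolation=2)
c=np.zeros((600,800,3),np.uint8)
c[:500,:400]=r(s,275,165,40,50,10);c[:500,400:]=r(t,270,155,40,50,10)
crop("top",0,0,800,600,1,"pics/kk.png",c)
k=[554.4,46.5]
print(proj("side",[[*k,109],[*k,127],[*k,149],[k[0]+4.5,k[1],130],[k[0]-4.5,k[1],130],[k[0]-15,k[1],149],[k[0]+15,k[1],149],[k[0]-15,k[1],179]]))
print(observe()["ee_pos"])
```

```text
[[294.5 199.2]
 [294.4 194. ]
 [294.3 187.4]
 [293.1 192.5]
 [295.7 193.7]
 [298.6 189.3]
 [290.  185.5]
 [298.5 180.2]]
[554.3  47.1 135. ]
```

View pics/kk.png

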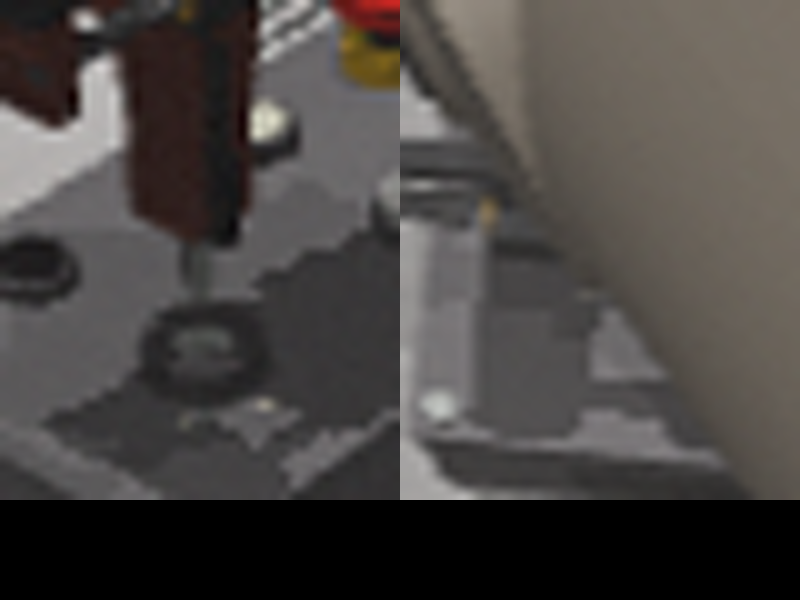

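The key hangs right above the rim. In the crop the blade is at (195,245–300) and the barrel face at (205,350). I'll get sub-pixel figures next.

Run:
```python
import cv2,numpy as np
np.set_printoptions(linewidth=200)
for n in("side3","side2"):
    g=cv2.imread(f"pics/{n}.png").mean(2).astype(int);print(n,"cols 288..304");[print(v,g[v,288:305]) for v in range(187,208)]
```

```text
side3 cols 288..304
187 [109  93  62  46  39  37  36  34  28  25  16 102  96  91  93  93  93]
188 [91 93 95 83 58 40 36 32 27 18 25 86 93 92 92 92 91]
189 [91 91 91 93 90 51 49 56 45 36 53 88 92 93 91 91 92]
190 [91 90 92 92 89 51 62 69 86 95 95 94 93 91 92 94 93]
191 [90 90 89 92 87 49 62 64 82 92 93 91 92 90 91 93 62]
192 [92 90 91 91 89 58 61 65 83 91 94 92 93 59 51 51 53]
193 [91 94 93 93 94 73 66 65 85 92 93 93 65 53 55 53 57]
194 [92 92 92 92 91 88 70 70 91 93 93 93 95 64 57 54 57]
195 [90 91 90 92 69 63 53 51 50 45 50 53 51 55 56 55 57]
196 [91 93 69 45 37 38 38 38 36 39 40 41 49 55 56 56 56]
197 [94 78 64 45 44 41 48 51 49 42 38 39 40 49 55 56 55]
198 [91 60 41 39 55 78 75 79 81 74 46 39 39 48 56 57 56]
199 [81 47 40 39 63 74 69 66 69 78 52 41 39 43 54 55 54]
200 [81 47 41 41 40 65 67 61 53 54 45 42 38 38 54 58 57]
201 [83 46 38 44 60 65 63 64 63 63 63 45 34 38 48 56 57]
202 [53 36 36 33 50 51 55 56 55 47 37 36 37 42 50 55 58]
203 [56 48 39 38 41 42 42 39 40 41 37 39 39 50 57 57 58]
204 [54 56 47 41 42 39 42 38 38 35 41 48 62 69 59 55 56]
205 [ 56  56  56  56  54  49  48  44 
[... 1024 characters left out ...]
5 133  73  65  66  78 100 103 101]
199 [ 85  69  68  67 113 122  77  83 116 144  96  68  67  59  97 102  99]
200 [ 87  60  66  67  66 122 110  76  66  85  71  68  62  43  95 103 102]
201 [ 89  49  46  61  67  67  67  69  68  68  68  54  38  37  66  97 102]
202 [ 56  43  43  39  48  55  59  59  57  50  39  36  35  39  72  97 100]
203 [ 91  66  45  41  43  45  41  39  40  40  37  36  46  57  98 101 103]
204 [100 103  78  51  44  41  40  40  38  38  40  47 102 109 106 101 101]
205 [ 99  99 101 103  82  63  48  44  46  55  71  99 120 150 146 108 100]
206 [ 96  98  98 101 103 144 100  69  79 101 103 100 100  98  92  97 101]
207 [ 98  99 100  99 118 151 113  92  98 101 100  99  99  99  98  98  99]
```

carry_out(
  series=[
    [[0.0007,-0.0007,0.004,0,0,0],[0.0014,-0.0013,0.008,0,0,0],[0.0014,-0.0013,0.012,0,0,0],[0.0014,-0.0013,0.016,0,0,0],[0.0014,-0.0013,0.016,0,0,0]],
  ],
)

```text
clock: 21.6
ee_pos: [552.4, 45.2, 118.2]
eef_rot: [-180.0, -0.1, 176.0]
contact_force: [0.3, -0.1, -0.6]
finger_gap: 8.0
grasp_force: 40.0
```

carry_out(
  series=[
    [[0,0,0.001,0,0,0],[0,0,0.002,0,0,0],[0,0,0.003,0,0,0],[0,0,0.004,0,0,0],[0,0,0.004,0,0,0]],
  ],
)

```text
clock: 22.1
ee_pos: [552.8, 45.3, 114.9]
eef_rot: [-180.0, -0.0, 176.0]
contact_force: [0.4, 0.4, 0.0]
finger_gap: 7.6
grasp_force: 40.0
```

carry_out(
  series=[
    [[0,0,0.001,0,0,0],[0,0,0.002,0,0,0],[0,0,0.003,0,0,0],[0,0,0.003,0,0,0],[0,0,0.003,0,0,0]],
  ],
)

```text
clock: 22.6
ee_pos: [552.9, 45.3, 111.9]
eef_rot: [-180.0, -0.0, 176.0]
contact_force: [0.5, 0.1, -0.0]
finger_gap: 7.8
grasp_force: 40.0
```

carry_out(
  series=[
    [[0,0,0.001,0,0,0],[0,0,0.002,0,0,0],[0,0,0.003,0,0,0],[0,0,0.004,0,0,0],[0,0,0.004,0,0,0]],
  ],
)

```text
clock: 23.1
ee_pos: [552.7, 45.3, 107.8]
eef_rot: [-180.0, -0.0, 176.0]
contact_force: [-0.0, 0.5, -0.1]
finger_gap: 7.8
grasp_force: 40.0
```

carry_out(
  series=[
    [[0,0,0.001,0,0,0],[0,0,0.002,0,0,0],[0,0,0.003,0,0,0],[0,0,0.004,0,0,0],[0,0,0.004,0,0,0]],
  ],
)

```text
clock: 23.6
ee_pos: [552.8, 45.3, 103.8]
eef_rot: [-180.0, -0.0, 176.0]
contact_force: [0.6, -0.4, -0.2]
finger_gap: 7.8
grasp_force: 40.0
```

carry_out(
  series=[
    [[0,0,0.001,0,0,0],[0,0,0.002,0,0,0],[0,0,0.003,0,0,0],[0,0,0.003,0,0,0],[0,0,0.003,0,0,0]],
  ],
)

```text
clock: 24.1
ee_pos: [552.9, 45.3, 100.9]
eef_rot: [180.0, -0.0, 176.0]
contact_force: [0.3, 0.2, -0.3]
finger_gap: 8.0
grasp_force: 40.0
```

carry_out(
  series=[
    [[0,0,0.0005,0,0,0],[0,0,0.001,0,0,0],[0,0,0.001,0,0,0],[0,0,0.001,0,0,0],[0,0,0.001,0,0,0]],
  ],
)

```text
clock: 24.6
ee_pos: [552.9, 45.3, 100.0]
eef_rot: [-180.0, 0.0, 176.0]
contact_force: [-0.6, -0.5, -0.8]
finger_gap: 7.7
grasp_force: 40.0
```

carry_out(
  series=[
    [[0,0,0.0005,0,0,0],[0,0,0.001,0,0,0],[0,0,0.001,0,0,0],[0,0,0.001,0,0,0],[0,0,0.001,0,0,0]],
  ],
)

```text
clock: 25.1
ee_pos: [553.1, 45.4, 99.6]
eef_rot: [-180.0, 0.0, 176.0]
contact_force: [-1.8, -1.6, 7.0]
finger_gap: 7.7
grasp_force: 40.0
```

Run:
```python
from h import *
np.set_printoptions(linewidth=200)
s=grab_frame("side");g=s.astype(float).mean(2).astype(int);[print(v,g[v,284:305]) for v in range(184,206)]
print(proj("side",[[553,45.5,119],[553,45.5,114]]))
print(observe()["contact_force"])
```

```text
184 [101 107 104 109  56  33  34  36  29  35  34  35  32  30  28  33  32  81 105 105  95]
185 [102 106 105 107  57  32  32  36  33  34  35  36  32  27  27  35  31  80  90  92  91]
186 [ 95 106 105 108  65  37  33  37  35  34  33  33  29  27  29  32  28  90  94  92  94]
187 [ 77 102 105 108  78  43  34  35  33  35  30  34  30  29  32  32  28  89  95  92  92]
188 [90 92 92 95 68 41 34 32 37 37 33 35 31 27 28 32 30 90 97 93 92]
189 [93 90 92 96 68 39 32 34 35 37 33 35 33 27 26 31 31 90 94 91 91]
190 [92 91 91 92 70 38 35 36 33 36 36 33 30 27 27 35 29 89 93 63 51]
191 [93 94 91 94 68 41 34 33 34 35 37 37 29 26 27 31 33 87 60 53 54]
192 [92 89 92 91 81 45 33 36 37 34 36 38 34 25 28 27 32 52 53 53 56]
193 [91 89 90 91 83 45 34 37 36 34 35 35 35 24 29 24 33 53 56 57 57]
194 [91 91 90 92 81 42 33 36 35 37 37 34 32 30 26 25 32 54 54 54 54]
195 [92 91 92 92 80 46 35 35 33 36 37 39 31 27 26 24 34 53 56 54 55]
196 [89 92 92 92 93 53 36 36 38 34 34 36 31 26 27 26 41 53 58 55 56]
197 [93 90 93 93 94 72 42 35 40 36 38 37 33 29 25 27 39 49 55 57 56]
198 [91 92 93 93 94 61 40 39 47 46 40 34 34 27 27 25 35 47 56 56 57]
199 [90 90 91 91 82 46 39 39 64 67 45 38 38 30 31 30 37 42 56 55 55]
200 [90 91 92 93 82 48 40 42 41 64 60 59 53 45 39 40 41 38 53 57 58]
201 [92 92 91 92 83 45 35 60 65 62 65 47 40 39 42 42 34 36 50 55 57]
202 [92 90 92 79 54 38 35 41 49 50 55 56 54 43 35 36 36 42 51 57 57]
203 [90 62 52 55 53 48 38 41 41 42 43 40 41 38 37 37 40 50 56 56 58]
204 [62 53 56 53 58 56 50 50 45 41 38 38 39 38 40 42 55 61 58 55 59]
205 [53 55 54 55 56 55 55 92 78 62 51 44 48 54 56 60 63 83 78 59 56]
[[295.10465996 196.34261529]
 [295.1348237  197.80377249]]
[-2.65830789 -1.07691489  7.41209408]
```

The key is home: it bottomed at TCP z 99.6, where 100 was predicted. Next I'll work out a clockwise turn about the keyhole axis, with TCP rows to match.

Run:
```python
import numpy as np
a=np.array([554.5,45.6]);r0=np.array([552.86,45.27])-a
def rot(r,t): t=-np.radians(t);return np.array([r[0]*np.cos(t)-r[1]*np.sin(t),r[0]*np.sin(t)+r[1]*np.cos(t)])
for k in range(3):
    w=np.radians(176-25*k);p0=a+rot(r0,25*k);out=[]
    for i in range(1,6):
        d=a+rot(r0,25*k+5*i)-p0
        out.append([round((d[0]*np.cos(w)+d[1]*np.sin(w))/1e3,4)+0,round((d[0]*np.sin(w)-d[1]*np.cos(w))/1e3,4)+0,-.0006 if k==0 else 0,0,0,round(np.radians(5*i),3)])
    print(str([[ [float(q) for q in r] for r in out]]))
```

```text
[[[0.0, 0.0001, -0.0006, 0.0, 0.0, 0.087], [0.0001, 0.0003, -0.0006, 0.0, 0.0, 0.175], [0.0001, 0.0004, -0.0006, 0.0, 0.0, 0.262], [0.0001, 0.0006, -0.0006, 0.0, 0.0, 0.349], [0.0, 0.0007, -0.0006, 0.0, 0.0, 0.436]]]
[[[0.0, 0.0001, 0.0, 0.0, 0.0, 0.087], [0.0001, 0.0003, 0.0, 0.0, 0.0, 0.175], [0.0001, 0.0004, 0.0, 0.0, 0.0, 0.262], [0.0001, 0.0006, 0.0, 0.0, 0.0, 0.349], [0.0, 0.0007, 0.0, 0.0, 0.0, 0.436]]]
[[[0.0, 0.0001, 0.0, 0.0, 0.0, 0.087], [0.0001, 0.0003, 0.0, 0.0, 0.0, 0.175], [0.0001, 0.0004, 0.0, 0.0, 0.0, 0.262], [0.0001, 0.0006, 0.0, 0.0, 0.0, 0.349], [0.0, 0.0007, 0.0, 0.0, 0.0, 0.436]]]
```

carry_out(
  series=[
    [[0,0.0001,-0.0006,0,0,0.087],[0.0001,0.0003,-0.0006,0,0,0.175],[0.0001,0.0004,-0.0006,0,0,0.262],[0.0001,0.0006,-0.0006,0,0,0.349],[0,0.0007,-0.0006,0,0,0.436]],
  ],
)

```text
clock: 25.65
ee_pos: [552.9, 44.7, 99.8]
eef_rot: [-179.9, 0.0, 150.8]
contact_force: [-1.5, -2.7, 4.2]
finger_gap: 8.1
grasp_force: 40.0
```

carry_out(
  series=[
    [[0,0.0001,0,0,0,0.087],[0.0001,0.0003,0,0,0,0.175],[0.0001,0.0004,0,0,0,0.262],[0.0001,0.0006,0,0,0,0.349],[0,0.0007,0,0,0,0.436]],
  ],
)

```text
clock: 26.15
ee_pos: [552.7, 44.7, 99.7]
eef_rot: [-179.8, 0.1, 125.8]
contact_force: [-3.7, -4.1, 4.8]
finger_gap: 7.7
grasp_force: 40.0
```

```bash
python3 -c "
from station import *
o=observe();print(o['contact_force'],o['torque'],o['eef_rot'],o['ee_pos'])"
```

```text
[-3.67594912 -4.11359522  4.78433949] [-1.08806016  0.69693552  0.07707857] [-1.79834025e+02  8.83575457e-02  1.25771415e+02] [552.6873748   44.66877771  99.72503721]
```

carry_out(
  series=[
    [[-0.0003,-0.0004,0,0,0,0.07],[-0.0005,-0.0007,0,0,0,0.14],[-0.0007,-0.0009,0,0,0,0.21],[-0.0008,-0.001,0,0,0,0.28],[-0.0008,-0.001,0,0,0,0.35]],
  ],
)

```text
clock: 26.65
ee_pos: [552.5, 44.6, 99.8]
eef_rot: [-179.9, 0.1, 105.8]
contact_force: [-2.0, -1.9, 5.5]
finger_gap: 7.7
grasp_force: 40.0
```

```bash
python3 -c "
from station import *
o=observe();print(o['contact_force'],o['torque'],o['eef_rot'],o['ee_pos'])"
```

```text
[-1.99742052 -1.90922939  5.46329354] [-0.5746655   0.53408765  0.06269818] [-1.79929601e+02  6.38323214e-02  1.05799397e+02] [552.47860714  44.55516417  99.78085658]
```

carry_out(
  series=[
    [[-0.0002,-0.0003,0,0,0,0.035],[-0.0003,-0.0004,0,0,0,0.07],[-0.0003,-0.0005,0,0,0,0.105],[-0.0003,-0.0005,0,0,0,0.105],[-0.0003,-0.0005,0,0,0,0.105]],
  ],
)

```text
clock: 27.15
ee_pos: [552.4, 44.6, 99.8]
eef_rot: [-180.0, 0.0, 100.0]
contact_force: [-2.7, -2.7, 4.9]
finger_gap: 7.7
grasp_force: 40.0
```

```bash
python3 -c "
from station import *
o=observe();print(o['contact_force'],o['torque'],o['eef_rot'],o['ee_pos'])"
```

```text
[-2.71900864 -2.7311202   4.88789057] [-0.55264051  0.40168403  0.04486328] [-1.79979990e+02  4.14240460e-02  1.00016791e+02] [552.3937899   44.57243713  99.75708812]
```

carry_out(
  series=[
    [[0,0,0,0,0,0.035],[0,0,0,0,0,0.07],[0,0,0,0,0,0.105],[0,0,0,0,0,0.105],[0,0,0,0,0,0.105]],
  ],
)

```text
clock: 27.65
ee_pos: [552.3, 44.6, 99.7]
eef_rot: [-180.0, 0.0, 94.0]
contact_force: [-3.3, -2.0, 5.9]
finger_gap: 7.8
grasp_force: 40.0
```

```bash
python3 -c "
from station import *
o=observe();print(o['contact_force'],o['torque'],o['eef_rot'],o['ee_pos'])"
```

```text
[-3.33759062 -2.01125449  5.86522355] [-0.53838483  0.53618972  0.03658623] [-1.79967992e+02  4.10617847e-02  9.39962663e+01] [552.28127575  44.57654325  99.7354894 ]
```

carry_out(
  series=[
    [[0,0,0,0,0,0.035],[0,0,0,0,0,0.07],[0,0,0,0,0,0.105],[0,0,0,0,0,0.105],[0,0,0,0,0,0.105]],
  ],
)

```text
clock: 28.15
ee_pos: [552.1, 44.6, 99.7]
eef_rot: [-180.0, 0.0, 88.0]
contact_force: [-3.5, -2.2, 6.1]
finger_gap: 7.5
grasp_force: 40.0
```

```bash
python3 -c "
from h import *
o=observe();print(o['contact_force'],o['torque'],o['eef_rot'],o['joint_positions'].round(1))
np.set_printoptions(linewidth=200)
s=grab_frame('side');t=grab_frame('top');cv2.imwrite('pics/side4.png',s[...,::-1]);g=s.astype(float).mean(2).astype(int);[print(v,g[v,280:308]) for v in range(184,206)]"
```

```text
[-3.51689494 -2.24146301  6.07680657] [-0.4791935   0.6465627   0.07753285] [-1.79954062e+02  4.60700437e-02  8.79906774e+01] [ 10.8  25.7 -27.6 109.7  15.6  48.3 -27. ]
184 [108 102 104 106 106 103 105 110  76  42  37  33  28  30  37  35  35  35  38  36  34  46 103 108 107 107 106 111]
185 [ 88 103 105 107 106 106 105 108  66  36  36  32  29  30  36  38  34  35  36  30  34  45 101 107 106 107 107 110]
186 [ 93  93  92 103 108 106  74  64  63  38  36  32  27  30  34  37  37  33  36  34  34  46 104 107 108 106 109 109]
187 [ 93  94  92  91  91  70  55  56  60  41  36  29  25  27  38  35  36  38  35  36  35  63 105 107 107 108 108 108]
188 [ 77  91  64  51  54  54  55  55  56  42  37  27  25  30  35  35  38  38  36  34  31  63 104 108 108 104 107 108]
189 [ 29  43  53  56  54  55  55  59  56  38  36  31  29  30  36  36  38  37  35  36  33  40  85 103 105 105 104 107]
190 [28 35 47 57 56 56 56 55 59 43 35 36 33 25 34 37 37 33 35 35 36 43 52 54 49 52 87 94]
191 [29 36 46 56 55 56 55 56 56 41 33 30 28 26 35 38 36 37 36 37 35 42 55 54 55 53 56 56]
192 [34 41 44 54 55 55 57 55 57 39 35 26 2
[... 517 characters left out ...]
 94 95 96 66 46 46 29 25 31 35 42 39 48 42 39 43 48 55 55 54 56 58 56]
199 [90 90 90 91 92 92 93 94 83 69 68 40 28 26 43 42 45 79 55 41 40 42 54 57 57 56 55 57]
200 [90 92 89 93 91 91 89 93 84 56 63 56 40 40 60 62 48 59 46 42 40 41 55 58 56 57 57 57]
201 [92 91 90 91 91 91 91 91 82 49 48 61 65 66 66 48 42 41 40 40 40 38 51 57 56 56 58 57]
202 [91 92 91 91 93 91 92 79 56 42 41 43 50 54 56 59 56 49 40 37 36 40 51 56 57 54 57 54]
203 [91 90 92 92 92 92 93 95 85 64 45 40 42 42 39 40 40 38 37 39 39 51 56 57 57 58 57 58]
204 [90 90 89 91 90 90 90 93 94 95 72 52 44 40 41 39 41 38 42 46 57 61 58 57 57 56 58 56]
205 [90 88 91 90 91 90 90 91 91 92 95 95 78 62 51 47 49 54 74 64 63 86 80 60 59 56 57 54]
```

carry_out(
  series=[
    [[0,0,0,0,0,0],[0,0,0,0,0,0.03],[0,0,0,0,0,0.06],[0,0,0,0,0,0.09],[0,0,0,0,0,0.09]],
  ],
  force=60,
)

```text
clock: 28.75
ee_pos: [552.0, 44.7, 99.7]
eef_rot: [-179.9, 0.1, 82.8]
contact_force: [-3.3, -2.1, 6.2]
finger_gap: 7.7
grasp_force: 60.0
```

```bash
python3 -c "
from station import *
o=observe();print(o['contact_force'],o['torque'],o['eef_rot'])"
```

```text
[-3.28165586 -2.06656493  6.1843679 ] [-0.47985474  0.68769689  0.19396737] [-1.79948700e+02  5.36415858e-02  8.28085795e+01]
```

Torque has risen to 0.19 N m, so the barrel is at its stop. I'll ease the twist, release, lift, and check from a clear position.

carry_out(
  series=[
    [[0,0,0,0,0,-0.03],[0,0,0,0,0,-0.05],[0,0,0,0,0,-0.05],[0,0,0,0,0,-0.05],[0,0,0,0,0,-0.05]],
  ],
)

```text
clock: 29.25
ee_pos: [552.1, 44.6, 99.7]
eef_rot: [-180.0, 0.0, 85.7]
contact_force: [-1.8, -2.2, 5.6]
finger_gap: 7.5
grasp_force: 60.0
```

carry_out(
  series=[
    [[0,0,0,0,0,0],[0,0,0,0,0,0],[0,0,0,0,0,0],[0,0,0,0,0,0],[0,0,0,0,0,0]],
  ],
  grip=0.3,
)

```text
clock: 29.75
ee_pos: [552.5, 45.1, 99.4]
eef_rot: [-180.0, -0.0, 85.7]
contact_force: [-0.0, -0.5, 0.2]
finger_gap: 30.8
grasp_force: 0.0
```

carry_out(
  series=[
    [[0,0,-0.005,0,0,0],[0,0,-0.02,0,0,0],[0,0,-0.04,0,0,0],[0,0,-0.065,0,0,0],[0,0,-0.09,0,0,0]],
  ],
)

```text
clock: 30.25
ee_pos: [552.6, 45.2, 191.7]
eef_rot: [180.0, -0.0, 85.7]
contact_force: [0.5, -0.2, 0.3]
finger_gap: 30.9
grasp_force: 0.0
```

carry_out(
  series=[
    [[0.04,0.01,0,0,0,0],[0.08,0.02,0,0,0,0],[0.12,0.03,0,0,0,0],[0.16,0.03,0,0,0,0],[0.2,0.03,0,0,0,0]],
  ],
)

```text
clock: 30.75
ee_pos: [598.2, 243.7, 191.0]
eef_rot: [179.9, -0.0, 85.6]
contact_force: [0.2, 0.2, 0.1]
finger_gap: 30.6
grasp_force: 0.0
```

```bash
python3 -c "
from h import *
np.set_printoptions(linewidth=200,suppress=True,precision=1)
s=grab_frame('side');t=grab_frame('top');cv2.imwrite('pics/side5.png',s[...,::-1]);cv2.imwrite('pics/top5.png',t[...,::-1])
for n,im,a,b,c,d in(('s',s,182,206,282,306),('t',t,168,188,286,308)):
    g=im.astype(float).mean(2).astype(int);print(n,c);[print(v,g[v,c:d]) for v in range(a,b)]
print(observe()['ee_pos'])"
```

```text
s 282
182 [146 110 103 104 104 106 107 105 106 105 105 106 106 105 106 106 108 109 111 111 110 107 109 106]
183 [100 104 106 105 106 106 107 106 106 107 106 105 106 106 106 106 106 108 106 109 108 110 108 108]
184 [105 105 107 106 106 107 105 108 108 105 106 106 106 106 107 106 107 106 106 106 108 107 108 108]
185 [107 107 105 107 105 105 104 107 106 108 107 108 108 110 108 108 106 106 104 106 106 108 108 108]
186 [107 106 105 105 105 105 107 108 107 108 107 105 108 107 108 107 109 108 107 107 108 108 108 108]
187 [107 106 107 106 108 108 109 105 105 105 106 108 109  73  34  27  99 108 107 106 110 107 108 107]
188 [107 107 105 105 108 108 107 106 106 106 108 108  91  46  31  29  78 103 107 106 108 107 110 106]
189 [105 108 106 105 106 106 107 106 106 106 109  91  45  35  39  28  79 105 106 106 105 106 107 106]
190 [ 81 104 106 104 106 106 106 105 106 108 107  63  36  33  82  43  77 106 108 106 105 107 109 109]
191 [ 63 102 106 107 106 105 105 106 106 106  64  35  34  36  65  36  55 102 109 104 108 107 105 107]
192 [ 44  99 107 104 107 106 105 105 107  89  45  33  32  34  43  29  56 1
[... 2559 characters left out ...]
9  63  78  82 116 126]
181 [124 124 126 127 114  87  59  50  90  93  98 111 123 111  78  66  67  60  78  82 117 125]
182 [124 124 124 127 101  93 100  78  73  98 119 124 100  76  65  88  83  75  83  84 116 125]
183 [123 123 138 161 130  79  91  97  93  72  66  84  93  95  97  96  74  78 119 130 127 126]
184 [123 132 151 114  88  74  67  88  95  94  94  92  93  93  93  73  58  78 117 127 126 125]
185 [126 125 124 125 104  84 101  75  74  90  95  95  91  76  60  57  74 118 129 125 126 124]
186 [127 124 125 125 126 122 124 123  93  59  50  54  54  56  68  77  97 121 128 127 125 125]
187 [113 125 123 124 123 125 125 127 128 128 131 131 131 129 129 124 125 126 126 125 124 123]
[596.1 250.2 191.2]
```

```bash
python3 -c "
from h import *
a=plane('top',(292,176.0),144.5);b=plane('top',(301,174.3),144.5);d=b-a;print(np.degrees(np.arctan2(d[1],d[0])))
l=plane('top',(290.2,178),144.5);r=plane('top',(302.3,175.6),144.5);e=r-l;print(l,r,np.linalg.norm(e[:2]),np.degrees(np.arctan2(e[1],e[0])),(l+r)/2)
# side: top edge of bow left (291.6,192) to right-top (296,187)
for z in(139,144,149):
    p=plane('side',(291.3,192.0),z);q=plane('side',(295.3,186.9),z);f=q-p;print(z,p,q,np.linalg.norm(f),np.degrees(np.arctan2(f[1],f[0])))
"
```

```text
-77.18582873440484
[550.30229263  61.71731386 144.5       ] [557.48365559  31.42473831 144.5       ] 31.13217159051014 -76.66328086029174 [553.89297411  46.57102609 144.5       ]
139 [556.30957901  57.437663   139.        ] [562.99587978  31.66907988 139.        ] 26.62191754550446 -75.45396788940236
144 [551.75952812  62.85934694 144.        ] [558.40319365  37.25507733 144.        ] 26.452162739623937 -75.45396788940226
149 [547.20947723  68.28103088 149.        ] [553.81050752  42.84107479 149.        ] 26.28240793374339 -75.4539678894024
```

The key turned about 72.5°, which is the 60° stop plus 13° of play. Both views agree, and the bow is centred over the keyhole, so I'm handing in.

```bash
python3 -c "
from station import *
print(observe()['contact_force'],hand_in())"
```

```text
the job is handed in; nothing more can be done
[-0.43356366  0.81105834 -0.16897918] None
```

The job is handed in, verdict not shown: the wrench lies flat and released in the tray, and the key is fully home, measured at its "on" stop (about 60°) in both camera views and released.

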